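Mount the tube carrier on the mixer spindle and lock it with the R-clip

TASK

Put the square tube carrier on the spindle of the small mixer stand, hub upwards and resting flat on the stand, then lock it there with the R-clip: push the clip's straight leg right through the cross-hole above the hub, with the bent leg riding over the side of the spindle until it snaps round it and the clip sits fully home. Feel for the hole and never force the clip, stretch it far or press hard on the stand, let go of everything, and leave the petri dish, slide box and mug alone.

Things in the scene. Friction and masses are not known exactly. Their poses are not given: they have to be found in the camera images.
- stand: Fixed mixer stand: grey foot 120x120x12 mm, on it a white drum whose flat top (60 mm across) is 42 mm above the worktop, and in its middle an upright 20 mm steel spindle with tapered tip. A 6x6 mm square cross-hole, mouths chamfered to 11 mm wide, 8 mm high, runs through the spindle along this body's x. Origin: centre of the foot's underside; z up. A small black block on the foot marks -x.
- spindle (a point): On the spindle's axis, 83 mm above the worktop: NOMINAL height of the cross-hole; x along the hole. The spindle is clamped at a height that differs each time and is not measured: the real hole axis is up to 7 mm higher or lower, the spindle's top 11 mm above the hole axis. It does not shift below 80 N.
- carrier: Loose tube carrier, about 180 g: plate 100x100x8 mm with four 18 mm tube holes, and a grey round hub, 36 mm outer diameter, from the plate's top to 24 mm above its underside; 26 mm bore right through. Starts hub up. Origin: centre of the underside; z up. On the stand its underside is 42 mm and the hub's top 66 mm above the worktop; any yaw will do.
- clip: Loose R-clip, 40 g, 98 mm long, lying flat: black thumb grip 28 (x) x 12 (y) x 12 (z) mm; from it a straight leg of 4 mm wire along +x (axis at y = 0, z = 2 mm, round tip at x = 84) and a sprung bent leg of 4 mm wire on the +y side. Origin: centre of the grip's underside. Hold it by the grip, across y. It may enter the cross-hole from either end.
- clip_seat (a point): On the straight leg's axis, 44 mm ahead of the clip's origin, z = 2 mm: lies on the spindle's axis when the clip is home; x along the leg. Getting there takes a push of about 4 to 10 N while the throat spreads over the spindle; it drops as the bent leg snaps round (the clip pulls itself in by 2 to 5 N), and grows again past home.
- clip_tip (a point): Round tip of the clip's straight leg, 84 mm ahead of the clip's origin, z = 2 mm.
- bent_leg (a joint): Spread of the clip's bent leg, rad: 0 relaxed, about 0.02 round the spindle, 0.1 to 0.15 as the throat passes over it; spring 3 N m/rad. In the clip's frame (mm) the wire starts at x 14, y 4, bulges to y 10.7 at x 44 (where the spindle sits when home), narrows to a throat at x 53, y 5.5 and flares to its end at x 70, y 13.5.
- petri_dish: Bystander: petri dish 59 mm across, 12 mm high. Origin: centre of its underside.
- slide_box: Bystander: slide box 79x114x41 mm. Origin: centre of its underside.
- white_mug: Bystander: white mug 84x115x90 mm. Origin: centre of its underside.

How it is judged:
By the outcome, as a careful person would: the job done as asked, in the order asked, and still so for the second after the job is handed in, with the robot touching nothing.
It also fails if it takes over 72 s, if anything falls off the work surface, if the arm or the gripper's body presses on something with over 40 N, if the wrist force passes 120 N, or if a joint passes its speed limit or range.

ROBOT

A 6-joint arm with a two-finger parallel gripper is mounted at the origin on a cart in front of the work surface, level with it; the furniture and walls round the work are solid. World frame = base frame: x ahead of the robot, y to its left, z up, the work surface at z = 0. Lengths are in m, angles in degrees, forces in N, time in s.
With the tool pointing down it reaches from about 0.425 to 0.95 m from the base axis. Payload 14.7 kg.
Tool frame: the origin (TCP) lies on the centre line of the jaws, within the pads' length; the fingertips stand robot.tip_reach ahead of it and the grasp point (between the pads) lies 11 mm behind it (robot.tip_reach is the distance from the TCP to the fingertips, in m); z points along the fingers, y is the direction in which the jaws open and shut (so a half turn about z gives the same grasp; the last joint's range is limited). The gripper opens to 85 mm and grips with 20 to 120 N. Pads are 22 mm wide; open, the fingers measure 114 mm over their backs; the gripper's body (76 mm by 85 mm) begins 54 mm behind the grasp point. The pads swing forward as they close: fully open they stand 13 mm farther back than shut.
Start: joints at [72.502, 27.513, 91.461, -0, 61.026, -2.67], TCP at [0.166, 0.628, 0.239] pointing down, gripper open.
Joint ranges: [-157.49, 157.49], [-46.99, 117.5], [13.45, 153.17], [-89.5, 269.5], [5.16, 153.95], [-167.48, 167.48]. Speed limits (degrees/s): [108.29, 108.29, 136.94, 172.46, 172.46, 172.46].

INTERFACE

Orientations are given as [roll, pitch, yaw] about the fixed x, y, z axes, in that order (R = Rz(yaw) Ry(pitch) Rx(roll)).
In Python, from plant import robot, optics gives the robot as it stands. The module is installed in compiled form; this text tells all that it offers.
- The arm moves only by the tool send_rows, never from a script. Its argument "series" is one flat list of numbers, 5 for each row, row after row: the shift along the tool's x, y, z in units of 25 mm (1.0 is 25 mm), then the turn about the tool's z in units of 5 degrees (1.0 is 5 degrees), then the gripper command: -1 is shut, 1 is fully open, values between are in proportion. A call has 1 to 10 rows; each row shifts and turns the commanded pose from where the row before left it, along the tool's axes as they then stand; what a row does not reach is not made up. A row lasts 1/10 s, in which the tool goes at most 50 mm and 8.59 degrees, less where a joint would pass 70% of its speed; a pose out of reach is approached as far as the arm can. A call is refused whole if a number of a shift passes 1 or a number of a turn 1, either way. A call with a gripper value outside its range is refused whole. The fingers move at their own pace and stop on an object; "squeeze" is the grip in N (left out, the last holds). Time passes only in rows, so rows that do not move let the fingers close. It gives the time, the measured TCP pose, the force and the opening at its end, in the units of the state.
- robot.state(): the state, without advancing time (a new reading comes with each control period).
- optics.capture(name): name is "scene" or "top" or "wrist"; returns a dict with "color" (420x560x3 uint8, red, green, blue), "fx", "fy", "cx", "cy" (pixels), "view" (4x4, takes a point from world to camera coordinates). Camera axes: x right, y down, z forward; pixel columns grow to the right and rows downward; lengths in m; the calibration is good to about 2 mm. The wrist camera is an equidistant fisheye: a pixel r from the principal point sees the ray r / f radians off the axis. A picture is of the moment at which its call begins. There is no depth.
- robot.hand_in(): hands the job in, once; it reports no verdict.
Trained networks look in the newest picture that a camera, given by its name, has taken for a name from the list of things; names that differ only in an ending like _2 or _b are one class to them, and where a whole thing is asked for, a point or a joint stands for the part that bears it (a point fixed in the world has none). Each returns a list of dicts, best first, with "conf" (0 to 1); they miss things now and then, are a little off and sometimes report something else, mostly with a low value. They report only what shows in the picture. A call takes as long as a camera call.
- optics.trace(camera, thing): "region" (420x560 bool, what is visible of it).
- optics.mark_of(camera, thing): "centre" ([x, y, z] in m, in world coordinates, good to about 4 mm: a listed point, or the origin of a listed thing).
The state is a dict: "time": time; "joints": joint angles; "dq": joint speeds; "effort": joint torques, N m; "tool_pos": TCP position; "tool_rot": TCP orientation; "wrist_force": force on the tool from outside, world axes, zero at the start; "wrist_torque": the same for the moment, N m; "grip_width": finger opening in m.
Only numpy, scipy, OpenCV 4.12 (cv2) and the standard library are available. Lean on these libraries where they do the work, as an engineer would, in place of code of your own. Each camera call takes 0.05 s, during which the arm holds its last target.

## Working session

There is one attempt and no reset: what is moved stays moved. The work goes in short steps, Python scripts to look and compute and a tool call to move; the robot and the scene stay as the last step left them, time stands still between calls to the robot, and variables do not carry over. Pictures are saved under pics/ and viewed, and the job is handed in when it is done.

Besides the shell and the picture viewer there is one more tool, called after "Request:" as a command line: name --argument value ..., lists and objects as JSON in quotes. send_rows: Moves the arm, as the interface text tells. Its arguments: {"type":"object","properties":{"series":{"type":"array"},"squeeze":{"type":"number"}},"required":["series"]}

```bash
mkdir -p pics
python3 - <<'E'
from plant import robot, optics
import cv2
print(robot.state(), robot.tip_reach)
for n in ("scene","top","wrist"):
    c=optics.capture(n); cv2.imwrite(f"pics/{n}0.png",c["color"][:,:,::-1]); print(n,c["fx"],c["cx"],c["cy"],c["view"].round(3).tolist())
    for t in ("stand","spindle","carrier","clip","clip_seat","clip_tip","petri_dish","slide_box","white_mug"):
        r=optics.mark_of(n,t); print(t,[(x["conf"],[round(float(v),4) for v in x["centre"]]) for x in r[:2]])
print(robot.state()["time"])
E
```

```text
{'time': 0.0, 'joints': array([ 7.25038162e+01,  2.75510954e+01,  9.14950984e+01,  4.24759647e-04,
        6.10253383e+01, -2.66831191e+00]), 'dq': array([-0.00447413,  0.0707565 ,  0.0209862 ,  0.04521976,  0.00191181,
       -0.02915261]), 'effort': array([-3.79407458e-03, -9.50654840e+01, -4.30174935e+01, -4.95491131e-04,
        1.27131154e-02, -2.32018897e-05]), 'tool_pos': array([0.16617999, 0.62797009, 0.23864957]), 'tool_rot': array([-1.79928563e+02, -3.70103758e-03,  1.65171920e+02]), 'wrist_force': array([-0.6275663 , -0.97593518, -0.25057046]), 'wrist_torque': array([ 0.008739  , -0.0220372 ,  0.03106603]), 'grip_width': 0.08516003192140868} 0.008
scene 393.7652229310377 277.2654500152666 210.89942505691894 [[0.585, -0.811, 0.01, -0.235], [-0.587, -0.431, -0.685, 0.439], [0.56, 0.395, -0.729, 0.888], [0.0, 0.0, 0.0, 1.0]]
stand [(0.7, [0.4985, 0.1797, -0.0016])]
spindle [(0.68, [0.4978, 0.1848, 0.0827])]
carrier [(0.76, [0.492, -0.3042, 0.0008]), (0.25, [0.4978, 0.184, 0.0824])]
clip [(0.61, [0.4852, -0.0163, 0.0014]), (0.18, [0.6681, 0.2863, -0.0045])]
clip_seat [(0.67, [
[... 465 characters left out ...]
arrier [(0.61, [0.4918, -0.3021, -0.0032])]
clip [(0.67, [0.4841, -0.0146, -0.0015])]
clip_seat [(0.59, [0.4926, -0.3014, 0.0014]), (0.52, [0.4647, -0.0596, 0.0017])]
clip_tip [(0.52, [0.4511, -0.0975, 0.0021]), (0.42, [0.6021, 0.434, -0.0028])]
petri_dish [(0.55, [0.6647, 0.2791, 0.0001])]
slide_box [(0.89, [0.6023, 0.4333, -0.0028])]
white_mug [(0.68, [0.5115, 0.496, 0.0012])]
wrist 325.19226210127806 276.22456854481345 211.11459580826903 [[0.256, 0.967, 0.0, -0.648], [0.927, -0.245, 0.282, -0.038], [0.273, -0.072, -0.959, 0.378], [0.0, 0.0, 0.0, 1.0]]
stand []
spindle []
carrier []
clip []
clip_seat []
clip_tip []
petri_dish [(0.46, [0.4948, 0.175, -0.0017])]
slide_box []
white_mug []
1.5
```

View images.

View pics/scene0.png

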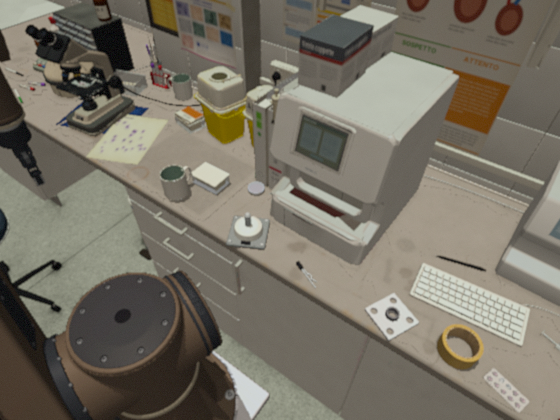

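View pics/top0.png

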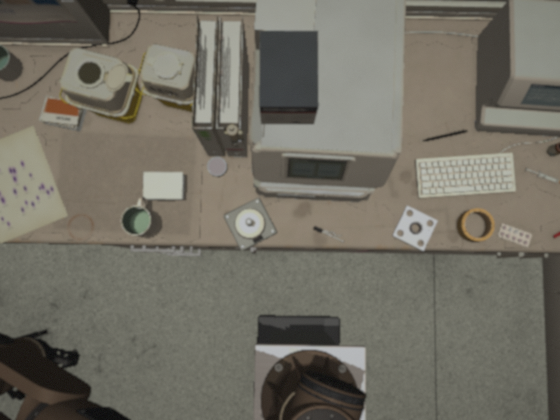

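View pics/wrist0.png

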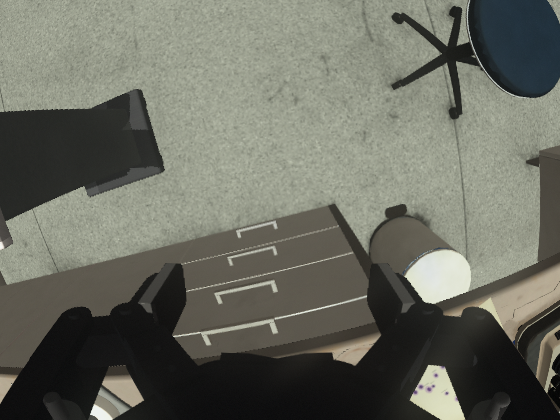

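Run:
```python
import cv2, numpy as np
t=cv2.imread("pics/top0.png"); s=cv2.imread("pics/scene0.png")
def z(i,x,y,w,h,k): return cv2.resize(i[y:y+h,x:x+w],None,fx=k,fy=k,interpolation=cv2.INTER_CUBIC)
a=z(t,215,180,80,60,5); b=z(t,300,180,80,60,5); c=z(s,215,200,80,60,5); d=z(s,280,250,80,60,5)
cv2.imwrite("pics/z0.png",np.vstack([np.hstack([a,b]),np.hstack([c,d])]))
cv2.imwrite("pics/z1.png",z(t,380,190,80,60,8))
```

```text
(no output)
```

View pics/z0.png

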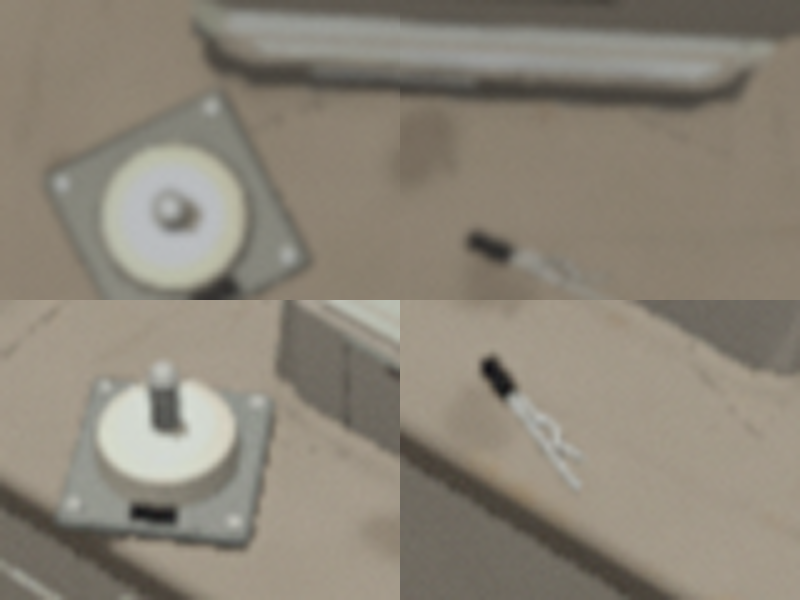

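```bash
cat > h.py <<'E'
from plant import robot, optics
import numpy as np, cv2
from scipy.spatial.transform import Rotation as R
def show():
    s=robot.state(); print("t",round(s["time"],2),"pos",s["tool_pos"].round(4),"rot",s["tool_rot"].round(2),"F",s["wrist_force"].round(2),"T",s["wrist_torque"].round(3),"w",round(s["grip_width"],4),"j",s["joints"].round(1),"tip",robot.tip_reach); return s
def plan(wps,g,start=None,step=0.95):
    """wps: list of (x,y,z,yaw)"""
    s=robot.state(); p=np.array(s["tool_pos"]) if start is None else np.array(start[:3]); yaw=s["tool_rot"][2] if start is None else start[3]
    rows=[]
    for w in wps:
        w=list(w); d=np.array(w[:3])-p
        if w[3] is None: w[3]=yaw
        dy=w[3]-yaw
        # number of rows
        n=1
        while True:
            rr=[];yy=yaw;ok=True
            for i in range(n):
                m=R.from_euler("xyz",[180,0,yy],degrees=True).as_matrix()
                t=m.T@(d/n)/0.025; tu=-dy/n/5
                if max(abs(t))>step or abs(tu)>step: ok=False;break
                rr.append([*t,tu,g]); yy+=dy/n
            if ok: break
            n+=1
        rows+=rr; p=np.array(w[:3]); yaw=w[3]
    for i in range(0,len(rows),10):
        print(len(rows[i:i+10]),", ".join(", ".join(f"{v:.3g}" if abs(v)>=.005 else "0" for v in np.round(r,2)) for r in rows[i:i+10]))
def see(cam,name,box=None,k=1):
    c=optics.capture(cam); im=c["color"][:,:,::-1]
    if box: x,y,w,h=box; im=im[y:y+h,x:x+w]
    if k!=1: im=cv2.resize(im,None,fx=k,fy=k,interpolation=cv2.INTER_CUBIC)
    cv2.imwrite(f"pics/{name}.png",im); return c
def marks(cam,things):
    for t in things:
        print(cam,t,[(x["conf"],np.round(x["centre"],4).tolist()) for x in optics.mark_of(cam,t)[:2]])
E
python3 - <<'E'
from h import *
plan([(0.36,0.36,0.239,None),(0.47,0.1,0.239,None),(0.48,-0.27,0.2,None)],0.5)
E
```

```text
10 -0.93, -0.76, 0, 0, 0.5, -0.93, -0.76, 0, 0, 0.5, -0.93, -0.76, 0, 0, 0.5, -0.93, -0.76, 0, 0, 0.5, -0.93, -0.76, 0, 0, 0.5, -0.93, -0.76, 0, 0, 0.5, -0.93, -0.76, 0, 0, 0.5, -0.93, -0.76, 0, 0, 0.5, -0.93, -0.76, 0, 0, 0.5, -0.93, -0.76, 0, 0, 0.5
10 -0.93, -0.76, 0, 0, 0.5, -0.69, -0.89, 0, 0, 0.5, -0.69, -0.89, 0, 0, 0.5, -0.69, -0.89, 0, 0, 0.5, -0.69, -0.89, 0, 0, 0.5, -0.69, -0.89, 0, 0, 0.5, -0.69, -0.89, 0, 0, 0.5, -0.69, -0.89, 0, 0, 0.5, -0.69, -0.89, 0, 0, 0.5, -0.69, -0.89, 0, 0, 0.5
10 -0.69, -0.89, 0, 0, 0.5, -0.28, -0.95, 0.1, 0, 0.5, -0.28, -0.95, 0.1, 0, 0.5, -0.28, -0.95, 0.1, 0, 0.5, -0.28, -0.95, 0.1, 0, 0.5, -0.28, -0.95, 0.1, 0, 0.5, -0.28, -0.95, 0.1, 0, 0.5, -0.28, -0.95, 0.1, 0, 0.5, -0.28, -0.95, 0.1, 0, 0.5, -0.28, -0.95, 0.1, 0, 0.5
6 -0.28, -0.95, 0.1, 0, 0.5, -0.28, -0.95, 0.1, 0, 0.5, -0.28, -0.95, 0.1, 0, 0.5, -0.28, -0.95, 0.1, 0, 0.5, -0.28, -0.95, 0.1, 0, 0.5, -0.28, -0.95, 0.1, 0, 0.5
```

Request:
send_rows --series '[-0.93,-0.76,0,0,0.5,-0.93,-0.76,0,0,0.5,-0.93,-0.76,0,0,0.5,-0.93,-0.76,0,0,0.5,-0.93,-0.76,0,0,0.5,-0.93,-0.76,0,0,0.5,-0.93,-0.76,0,0,0.5,-0.93,-0.76,0,0,0.5,-0.93,-0.76,0,0,0.5,-0.93,-0.76,0,0,0.5]'

```text
time: 2.5
tool_pos: [0.3431, 0.3842, 0.2394]
tool_rot: [180.0, 0.0, 165.2]
wrist_force: [0.9, -0.1, -0.5]
grip_width: 0.0642
```

Request:
send_rows --series '[-0.93,-0.76,0,0,0.5,-0.69,-0.89,0,0,0.5,-0.69,-0.89,0,0,0.5,-0.69,-0.89,0,0,0.5,-0.69,-0.89,0,0,0.5,-0.69,-0.89,0,0,0.5,-0.69,-0.89,0,0,0.5,-0.69,-0.89,0,0,0.5,-0.69,-0.89,0,0,0.5,-0.69,-0.89,0,0,0.5]'

```text
time: 3.5
tool_pos: [0.4593, 0.1265, 0.2395]
tool_rot: [180.0, 0.0, 165.2]
wrist_force: [0.1, -0.1, 0.2]
grip_width: 0.0639
```

Request:
send_rows --series '[-0.69,-0.89,0,0,0.5]'

```text
time: 3.6
tool_pos: [0.4703, 0.1005, 0.2395]
tool_rot: [180.0, 0.0, 165.2]
wrist_force: [0.2, -0.8, 0.6]
grip_width: 0.0639
```

Run:
```python
from h import *
show(); see("wrist","w1"); marks("wrist",["stand","spindle","clip","clip_tip","clip_seat"])
```

```text
t 3.6 pos [0.4703 0.1005 0.2395] rot [1.7999e+02 2.0000e-02 1.6517e+02] F [ 0.23 -0.81  0.57] T [-0.023 -0.061  0.029] w 0.0639 j [  8.5  14.  113.   -0.   53.  -66.7] tip 0.008
wrist stand [(0.94, [0.4928, 0.1798, -0.0038])]
wrist spindle [(0.61, [0.5038, 0.1821, 0.0817])]
wrist clip [(0.78, [0.4865, -0.0168, -0.0028])]
wrist clip_tip [(0.75, [0.4526, -0.0925, 0.0048])]
wrist clip_seat [(0.76, [0.4654, -0.0592, 0.0004])]
```

View pics/w1.png

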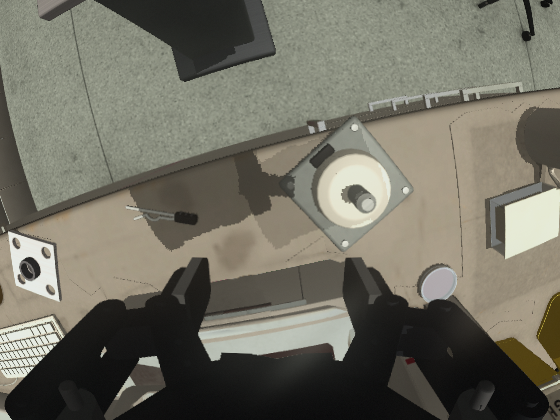

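```bash
cat >> h.py <<'E'
def ray(c,u,v,fish):
    x=(u-c["cx"])/c["fx"]; y=(v-c["cy"])/c["fy"]
    if fish:
        r=np.hypot(x,y); d=np.array([np.sin(r)*x/max(r,1e-9),np.sin(r)*y/max(r,1e-9),np.cos(r)])
    else: d=np.array([x,y,1.])
    V=np.array(c["view"]); return -V[:3,:3].T@V[:3,3], V[:3,:3].T@d
def onz(c,u,v,z,fish=True):
    o,d=ray(c,u,v,fish); return o+d*(z-o[2])/d[2]
def proj(c,p,fish=True):
    V=np.array(c["view"]); q=V[:3,:3]@np.array(p)+V[:3,3]
    if not fish: return c["fx"]*q[0]/q[2]+c["cx"], c["fy"]*q[1]/q[2]+c["cy"]
    r=np.hypot(q[0],q[1]); th=np.arctan2(r,q[2]); return c["fx"]*th*q[0]/r+c["cx"], c["fy"]*th*q[1]/r+c["cy"]
E
python3 - <<'E'
from h import *
import pickle
c=optics.capture("wrist"); pickle.dump(c,open("c1.pkl","wb"))
P=[onz(c,*q,0.012) for q in [(354.5,128),(405.5,190),(345,243.5),(290,185)]]
for p in P: print(p.round(4))
m=np.mean(P,0); print("centre",m)
for i in range(4):
    d=P[(i+1)%4]-P[i]; print(np.degrees(np.arctan2(d[1],d[0])).round(1), np.linalg.norm(d).round(4))
print("block",onz(c,322,153,0.015)-m)
im=c["color"][:,:,::-1]
a=cv2.resize(im[110:260,270:420],None,fx=4,fy=4,interpolation=cv2.INTER_CUBIC)
cv2.imwrite("pics/w1z.png",a)
b=cv2.resize(im[180:320,0:200],None,fx=4,fy=4,interpolation=cv2.INTER_CUBIC)
cv2.imwrite("pics/w1y.png",b)
E
```

```text
[0.4323 0.201  0.012 ]
[0.518  0.2484 0.012 ]
[0.565  0.1618 0.012 ]
[0.478  0.1143 0.012 ]
centre [0.49833514 0.18135987 0.012     ]
28.9 0.0979
-61.5 0.0985
-151.4 0.0991
117.8 0.098
block [-0.0473893  -0.02349014  0.003     ]
```

View pics/w1z.png

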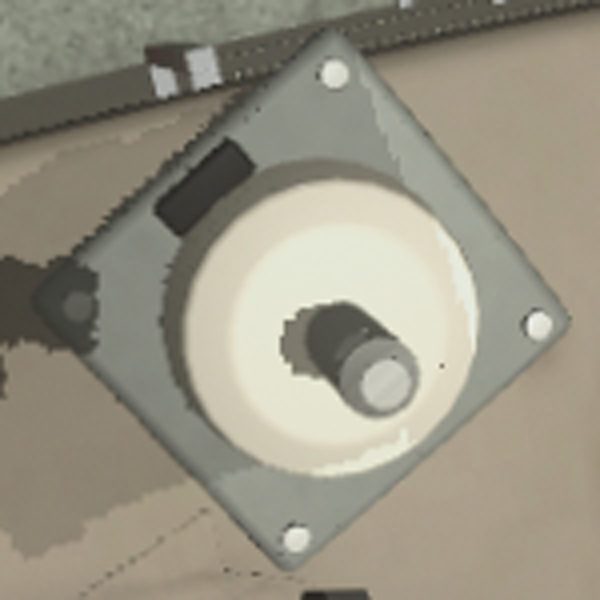

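View pics/w1y.png

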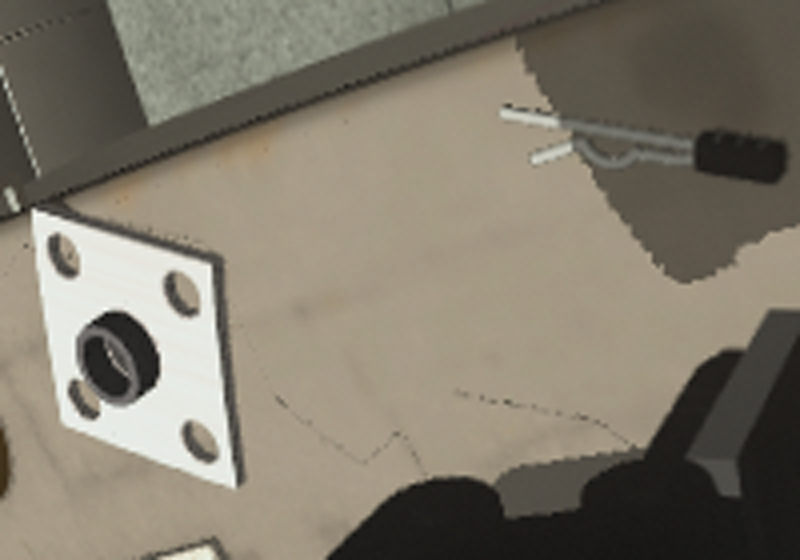

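Run:
```python
from h import *
import pickle
c=pickle.load(open("c1.pkl","rb"))
for z in (0.087,0.094,0.101):
    print(z,onz(c,366.75,206.25,z).round(4), proj(c,(0.4983,0.1814,z)))
# clip
g=onz(c,188/4+740/4-47+0,180+157/4,0.012)
print("grip",onz(c,740/4,180+157/4,0.010), "tip",onz(c,503/4,180+111/4,0.002), "leg start",onz(c,690/4,180+141/4,0.002))
t=onz(c,503/4,180+111/4,0.002);l=onz(c,690/4,180+141/4,0.002);print(np.degrees(np.arctan2(*(t-l)[1::-1])),np.linalg.norm(t-l))
print("hub",onz(c,110/4,180+363/4,0.024))
plan([(0.48,-0.25,0.2,None)],0.5)
```

```text
0.087 [0.4997 0.1804 0.087 ] (np.float64(367.53422357358136), np.float64(204.63109790632845))
0.094 [0.4972 0.1789 0.094 ] (np.float64(369.5406706475543), np.float64(206.63992156948805))
0.101 [0.4948 0.1773 0.101 ] (np.float64(371.63204427288247), np.float64(208.7390467115949))
grip [ 0.48619318 -0.01793307  0.01      ] tip [ 0.45312862 -0.09459874  0.002     ] leg start [ 0.47904082 -0.03504249  0.002     ]
-113.51327191186738 0.06494913406523704
hub [ 0.49513601 -0.30101971  0.024     ]
10 -0.27, -0.9, 0.1, 0, 0.5, -0.27, -0.9, 0.1, 0, 0.5, -0.27, -0.9, 0.1, 0, 0.5, -0.27, -0.9, 0.1, 0, 0.5, -0.27, -0.9, 0.1, 0, 0.5, -0.27, -0.9, 0.1, 0, 0.5, -0.27, -0.9, 0.1, 0, 0.5, -0.27, -0.9, 0.1, 0, 0.5, -0.27, -0.9, 0.1, 0, 0.5, -0.27, -0.9, 0.1, 0, 0.5
5 -0.27, -0.9, 0.1, 0, 0.5, -0.27, -0.9, 0.1, 0, 0.5, -0.27, -0.9, 0.1, 0, 0.5, -0.27, -0.9, 0.1, 0, 0.5, -0.27, -0.9, 0.1, 0, 0.5
```

Request:
send_rows --series '[-0.27,-0.9,0.1,0,0.5,-0.27,-0.9,0.1,0,0.5,-0.27,-0.9,0.1,0,0.5,-0.27,-0.9,0.1,0,0.5,-0.27,-0.9,0.1,0,0.5,-0.27,-0.9,0.1,0,0.5,-0.27,-0.9,0.1,0,0.5,-0.27,-0.9,0.1,0,0.5,-0.27,-0.9,0.1,0,0.5,-0.27,-0.9,0.1,0,0.5]'

```text
time: 4.95
tool_pos: [0.4776, -0.1332, 0.2143]
tool_rot: [180.0, 0.0, 165.2]
wrist_force: [0.5, -0.7, 0.3]
grip_width: 0.0643
```

Request:
send_rows --series '[-0.27,-0.9,0.1,0,0.5,-0.27,-0.9,0.1,0,0.5,-0.27,-0.9,0.1,0,0.5,-0.27,-0.9,0.1,0,0.5,-0.27,-0.9,0.1,0,0.5]'

```text
time: 5.45
tool_pos: [0.4817, -0.2506, 0.2017]
tool_rot: [180.0, -0.0, 165.2]
wrist_force: [0.0, 0.2, -0.1]
grip_width: 0.0643
```

Run:
```python
from h import *
show(); c=see("wrist","w2"); marks("wrist",["carrier","clip","clip_tip"])
import pickle; pickle.dump(c,open("c2.pkl","wb"))
```

```text
t 5.45 pos [ 0.4817 -0.2506  0.2017] rot [179.99  -0.   165.24] F [ 0.    0.16 -0.14] T [ 0.007 -0.014  0.041] w 0.0643 j [ -30.7   21.5  107.9    0.    50.6 -105.9] tip 0.008
wrist carrier [(0.94, [0.492, -0.3048, -0.0004])]
wrist clip [(0.66, [0.4856, -0.0192, -0.0005])]
wrist clip_tip [(0.71, [0.452, -0.0929, 0.0018])]
```

View pics/w2.png

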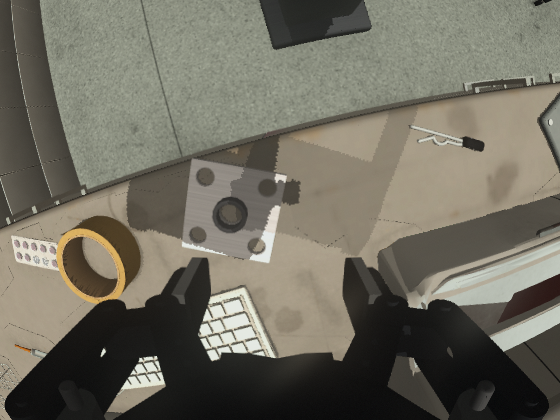

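Run:
```python
from h import *
import pickle
c=pickle.load(open("c2.pkl","rb"))
im=c["color"][:,:,::-1]
cv2.imwrite("pics/w2z.png",cv2.resize(im[140:280,160:310],None,fx=5,fy=5,interpolation=cv2.INTER_CUBIC))
h=onz(c,231,214,0.024);print(h, onz(c,97,258,0.02))
plan([(h[0],h[1],0.07,None)],0.5)
```

```text
[ 0.49317944 -0.30261053  0.024     ] [ 0.5049941  -0.48024281  0.02      ]
6 -0.17, -0.32, 0.88, 0, 0.5, -0.17, -0.32, 0.88, 0, 0.5, -0.17, -0.32, 0.88, 0, 0.5, -0.17, -0.32, 0.88, 0, 0.5, -0.17, -0.32, 0.88, 0, 0.5, -0.17, -0.32, 0.88, 0, 0.5
```

View pics/w2z.png

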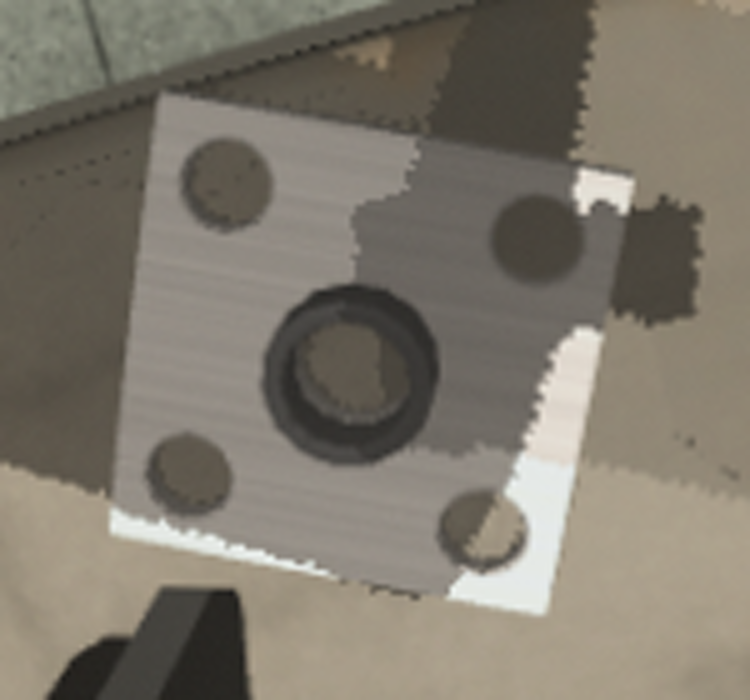

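Request:
send_rows --series '[-0.17,-0.33,0.88,0,0.5,-0.17,-0.33,0.88,0,0.5,-0.17,-0.33,0.88,0,0.5,-0.17,-0.33,0.88,0,0.5,-0.17,-0.33,0.88,0,0.5,-0.17,-0.33,0.88,0,0.5,0,0,0,0,0.5]'

```text
time: 6.35
tool_pos: [0.4926, -0.3035, 0.0677]
tool_rot: [179.9, -0.2, 165.2]
wrist_force: [0.4, 0.5, 0.6]
grip_width: 0.0643
```

Run:
```python
from h import *
show()
```

```text
t 6.35 pos [ 0.4926 -0.3035  0.0677] rot [179.93  -0.19 165.21] F [0.4  0.49 0.6 ] T [-0.011 -0.027 -0.05 ] w 0.0643 j [ -34.6   34.7  108.7    0.    36.8 -109.9] tip 0.008
```

Request:
send_rows --series '[-0.02,0,0.9,0,0.5,0,0,0.8,0,0.5,0,0,0.24,0,0.5,0,0,0,0,0.5]'

```text
time: 6.75
tool_pos: [0.4938, -0.3041, 0.0216]
tool_rot: [180.0, -0.0, 165.2]
wrist_force: [-0.2, -0.0, 1.1]
grip_width: 0.0644
```

Request:
send_rows --series '[0,0,0,0,-0.2,0,0,0,0,-0.4,0,0,0,0,-0.5,0,0,0,0,-0.5,0,0,0,0,-0.5]' --squeeze 40

```text
time: 7.25
tool_pos: [0.4945, -0.3052, 0.0228]
tool_rot: [-180.0, 0.1, 165.2]
wrist_force: [-1.3, 3.6, 12.0]
grip_width: 0.0337
```

Run:
```python
from h import *
show();see("wrist","w3")
```

```text
t 7.25 pos [ 0.4945 -0.3052  0.0228] rot [-1.7998e+02  1.0000e-01  1.6515e+02] F [-1.33  3.65 11.99] T [ 0.625  0.056 -0.193] w 0.0337 j [ -34.7   38.8  109.6    0.    31.5 -109.9] tip 0.008
```

View pics/w3.png

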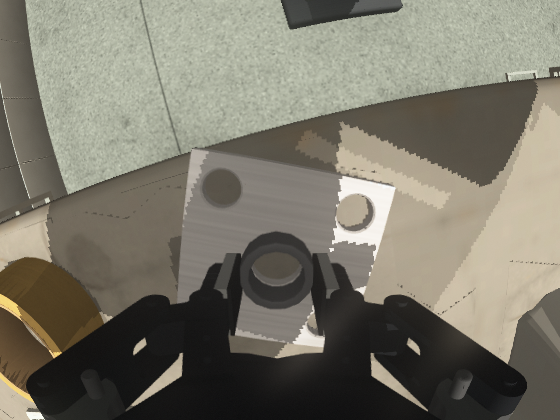

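Request:
send_rows --series '[0,0,-0.2,0,-0.5,0,0,-0.5,0,-0.5,0,0,-0.8,0,-0.5,0,0,0,0,-0.5]'

```text
time: 7.7
tool_pos: [0.4952, -0.306, 0.0617]
tool_rot: [-179.9, 0.2, 165.2]
wrist_force: [-0.5, -0.1, -2.9]
grip_width: 0.0339
```

Run:
```python
from h import *
show();see("wrist","w4");see("scene","s4",(360,270,80,60),8)
```

```text
t 7.7 pos [ 0.4952 -0.306   0.0617] rot [-179.92    0.21  165.17] F [-0.48 -0.1  -2.95] T [-0.002  0.025  0.02 ] w 0.0339 j [ -34.7   35.3  108.7   -0.    35.7 -109.9] tip 0.008
```

View pics/w4.png

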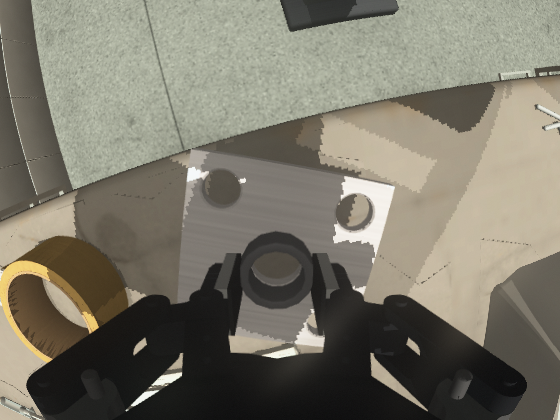

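View pics/s4.png

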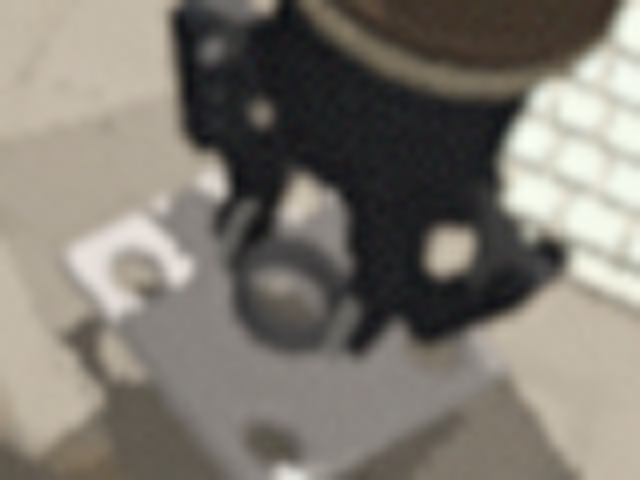

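Run:
```python
from h import *
import pickle
c=pickle.load(open("c1.pkl","rb"))
for q in [(210,293),(303,265),(210,325),(340,305)]:
    print(q,[onz(c,*q,z)[:2].round(3).tolist() for z in (0,0.1,0.15)])
c=pickle.load(open("c2.pkl","rb"))
for q in [(385,245),(425,298),(545,235)]:
    print(q,[onz(c,*q,z)[:2].round(3).tolist() for z in (0,0.1,0.15)])
c=optics.capture("wrist")
p=np.array(robot.state()["tool_pos"]); h=onz(c,277.5,269.5,p[2]+0.0012); print(h,h-p)
print(proj(c,p))
plan([(0.45,-0.15,0.17,None),(0.45,0.05,0.17,None),(0.497,0.18,0.16,None)],-0.5)
```

```text
(210, 293) [[0.596, -0.025], [0.543, 0.013], [0.517, 0.032]]
(303, 265) [[0.585, 0.105], [0.536, 0.109], [0.511, 0.11]]
(210, 325) [[0.647, -0.044], [0.581, -0.001], [0.548, 0.021]]
(340, 305) [[0.659, 0.141], [0.59, 0.135], [0.556, 0.132]]
(385, 245) [[0.581, -0.148], [0.531, -0.173], [0.506, -0.186]]
(425, 298) [[0.672, -0.102], [0.595, -0.141], [0.557, -0.161]]
(545, 235) [[0.644, 0.111], [0.575, 0.008], [0.541, -0.043]]
[ 0.49075707 -0.3056072   0.06017154] [-0.00307854 -0.00055923  0.0012    ]
(np.float64(280.3351466222848), np.float64(273.7453270549181))
10 0.55, 0.92, -0.74, 0, -0.5, 0.55, 0.92, -0.74, 0, -0.5, 0.55, 0.92, -0.74, 0, -0.5, 0.55, 0.92, -0.74, 0, -0.5, 0.55, 0.92, -0.74, 0, -0.5, 0.55, 0.92, -0.74, 0, -0.5, 0.23, 0.86, 0, 0, -0.5, 0.23, 0.86, 0, 0, -0.5, 0.23, 0.86, 0, 0, -0.5, 0.23, 0.86, 0, 0, -0.5
10 0.23, 0.86, 0, 0, -0.5, 0.23, 0.86, 0, 0, -0.5, 0.23, 0.86, 0, 0, -0.5, 0.23, 0.86, 0, 0, -0.5, 0.23, 0.86, 0, 0, -0.5, -0.08, 0.92, 0.07, 0, -0.5, -0.08, 0.92, 0.07, 0, -0.5, -0.08, 0.92, 0.07, 0, -0.5, -0.08, 0.92, 0.07, 0, -0.5, -0.08, 0.92, 0.07, 0, -0.5
1 -0.08, 0.92, 0.07, 0, -0.5
```

Request:
send_rows --series '[0.55,0.92,-0.74,0,-0.5,0.55,0.92,-0.74,0,-0.5,0.55,0.92,-0.74,0,-0.5,0.55,0.92,-0.74,0,-0.5,0.55,0.92,-0.74,0,-0.5,0.55,0.92,-0.74,0,-0.5,0.23,0.86,0,0,-0.5,0.23,0.86,0,0,-0.5,0.23,0.86,0,0,-0.5,0.23,0.86,0,0,-0.5]'

```text
time: 8.85
tool_pos: [0.4487, -0.0605, 0.1693]
tool_rot: [-180.0, -0.1, 165.2]
wrist_force: [0.0, -0.8, -2.2]
grip_width: 0.0336
```

Request:
send_rows --series '[0.23,0.86,0,0,-0.5,0.23,0.86,0,0,-0.5,0.23,0.86,0,0,-0.5,0.23,0.86,0,0,-0.5,0.23,0.86,0,0,-0.5,-0.08,0.92,0.07,0,-0.5,-0.08,0.92,0.07,0,-0.5,-0.08,0.92,0.07,0,-0.5,-0.08,0.92,0.07,0,-0.5,-0.08,0.92,0.07,0,-0.5]'

```text
time: 9.85
tool_pos: [0.4878, 0.1592, 0.1603]
tool_rot: [-180.0, -0.1, 165.2]
wrist_force: [-0.3, -0.6, -2.1]
grip_width: 0.0339
```

Request:
send_rows --series '[-0.08,0.92,0.07,0,-0.5,0,0,0,0,-0.5,0,0,0,0,-0.5]'

```text
time: 10.15
tool_pos: [0.4952, 0.1801, 0.1586]
tool_rot: [-179.9, -0.1, 165.2]
wrist_force: [-0.3, -0.5, -2.6]
grip_width: 0.0337
```

Run:
```python
from h import *
import pickle
s=show();c=see("wrist","w5",(150,150,260,200),3);pickle.dump(c,open("c5.pkl","wb")); see("scene","s5",(190,160,120,90),6)
s=show(); p=s["tool_pos"]
for z in (p[2],): print(onz(c,277.5,269.5,z)-p)
for z in (.087,.094,.101): print(proj(c,(0.4983,0.1814,z)))
```

```text
t 10.15 pos [0.4952 0.1801 0.1586] rot [-1.7995e+02 -8.0000e-02  1.6523e+02] F [-0.26 -0.55 -2.64] T [-0.026  0.048 -0.002] w 0.0337 j [ 16.7  23.7 112.1  -0.   44.2 -58.5] tip 0.008
t 10.25 pos [0.4952 0.1794 0.1589] rot [-1.7996e+02 -6.0000e-02  1.6516e+02] F [ 0.4   0.28 -2.38] T [-0.006 -0.016 -0.018] w 0.0335 j [ 16.6  23.7 112.2  -0.   44.2 -58.5] tip 0.008
[-0.00335817  0.00037774  0.        ]
(np.float64(281.93970064677995), np.float64(229.30309821011127))
(np.float64(282.10997065483934), np.float64(232.8914623817098))
(np.float64(282.29069022664993), np.float64(236.70918508092245))
```

View pics/w5.png

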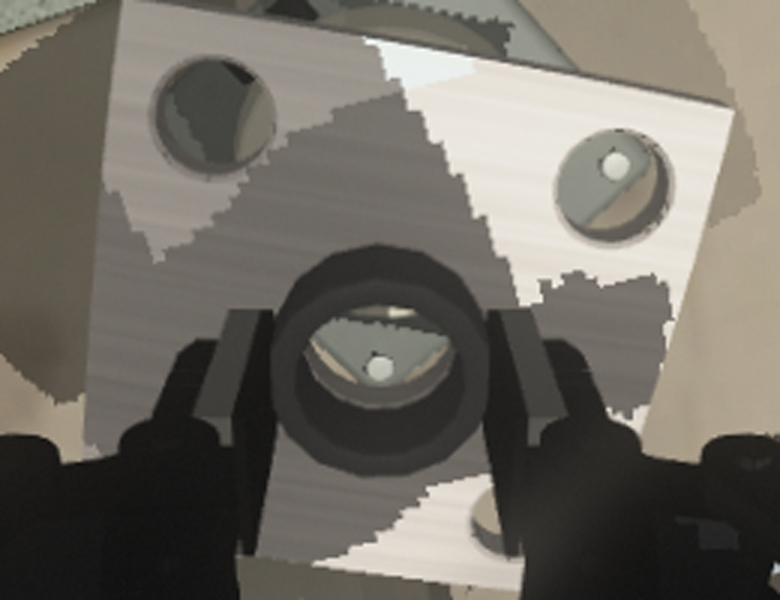

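View pics/s5.png

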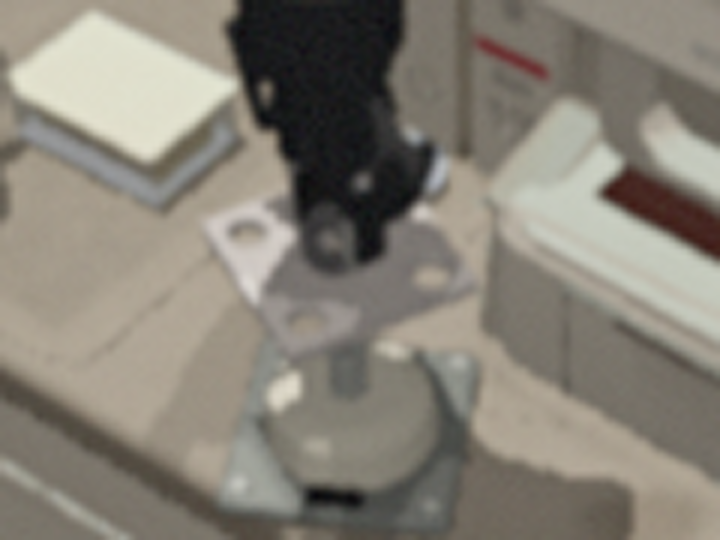

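Run:
```python
from h import *
import pickle
c=pickle.load(open("c5.pkl","rb")); p=np.array([0.4952,0.1797,0.1588])
print("hub",onz(c,277,276,p[2]+.001)-p, onz(c,277,272.5,p[2]+.001)-p)
a=onz(c,276.7,272.3,.0125); b=onz(c,355,204.3,.0125); print(a,b,np.linalg.norm(a-b), np.degrees(np.arctan2(*(b-a)[1::-1])))
print(-(np.linalg.inv(c["view"]) @ [0,0,0,-1])[:3]-p)
y=np.radians(28.5); Rm=np.array([[np.cos(y),-np.sin(y)],[np.sin(y),np.cos(y)]])
for sx in (-1,1):
  for sy in (-1,1):
    q=np.array([.4983,.1814])+Rm@[sx*.049,sy*.049]; print(sx,sy,q, proj(c,[*q,.0125]))
```

```text
hub [-0.00063134 -0.00086232  0.001     ] [-0.00239383 -0.00040015  0.001     ]
[0.56563228 0.16011544 0.0125    ] [0.51810014 0.24639833 0.0125    ] 0.09850909056293339 118.84980521085421
[-0.06855783  0.01675848  0.13430461]
-1 -1 [0.47861874 0.11495718] (np.float64(203.99663655697998), np.float64(199.21385221938874))
-1 1 [0.43185718 0.20108126] (np.float64(283.2839077285027), np.float64(122.91878232178138))
1 -1 [0.56474282 0.16171874] (np.float64(278.076878763468), np.float64(271.1331580558165))
1 1 [0.51798126 0.24784282] (np.float64(356.4743497396501), np.float64(203.79437705356892))
```

Request:
send_rows --series '[-0.15,0.1,0.5,0,-0.5,0,0,0.5,0,-0.5,0,0,0,0,-0.5]'

```text
time: 10.55
tool_pos: [0.4989, 0.1808, 0.1322]
tool_rot: [-179.9, -0.2, 165.1]
wrist_force: [-0.4, 0.1, -2.2]
grip_width: 0.0337
```

Run:
```python
from h import *
import pickle
s=show();c=see("wrist","w6",(150,150,260,200),3);pickle.dump(c,open("c6.pkl","wb"))
```

```text
t 10.55 pos [0.4989 0.1808 0.1322] rot [-1.7990e+02 -1.6000e-01  1.6514e+02] F [-0.37  0.08 -2.16] T [-0.051  0.003  0.019] w 0.0337 j [ 16.6  26.2 112.8  -0.   41.2 -58.5] tip 0.008
```

View pics/w6.png

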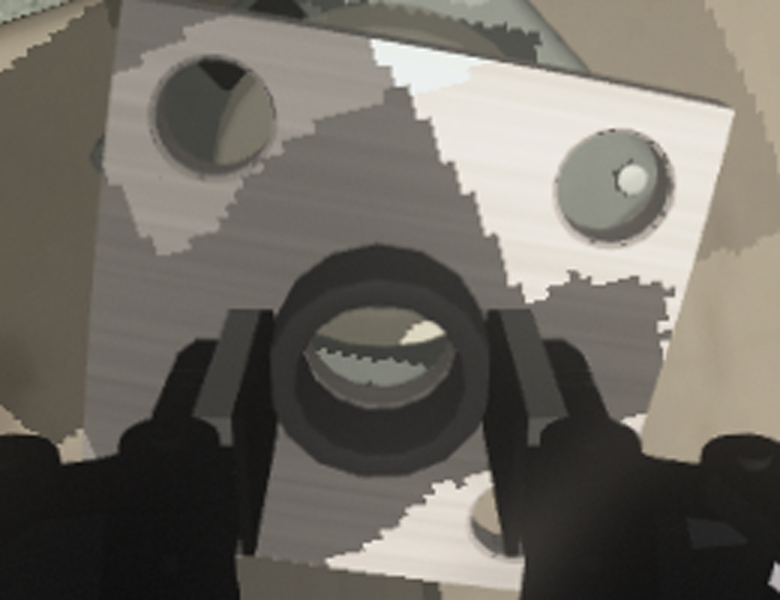

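Request:
send_rows --series '[0,0,0.3,0,-0.5,0,0,0.2,0,-0.5,0,0,0.2,0,-0.5]'

```text
time: 10.9
tool_pos: [0.5001, 0.1815, 0.1164]
tool_rot: [-180.0, -0.0, 165.2]
wrist_force: [0.4, -0.5, -2.1]
grip_width: 0.0336
```

Request:
send_rows --series '[0,0,0.2,0,-0.5,0,0,0.1,0,-0.5]'

```text
time: 11.1
tool_pos: [0.4999, 0.1815, 0.1088]
tool_rot: [-180.0, -0.0, 165.2]
wrist_force: [-0.6, 0.9, -1.8]
grip_width: 0.0339
```

Run:
```python
from h import *
import pickle
s=show();c=see("wrist","w7",(150,150,260,200),3);pickle.dump(c,open("c7.pkl","wb"))
```

```text
t 11.1 pos [0.4999 0.1815 0.1088] rot [-1.7999e+02 -2.0000e-02  1.6517e+02] F [-0.57  0.88 -1.76] T [ 0.004 -0.023  0.002] w 0.0339 j [ 16.7  28.3 113.7  -0.   38.  -58.5] tip 0.008
```

View pics/w7.png

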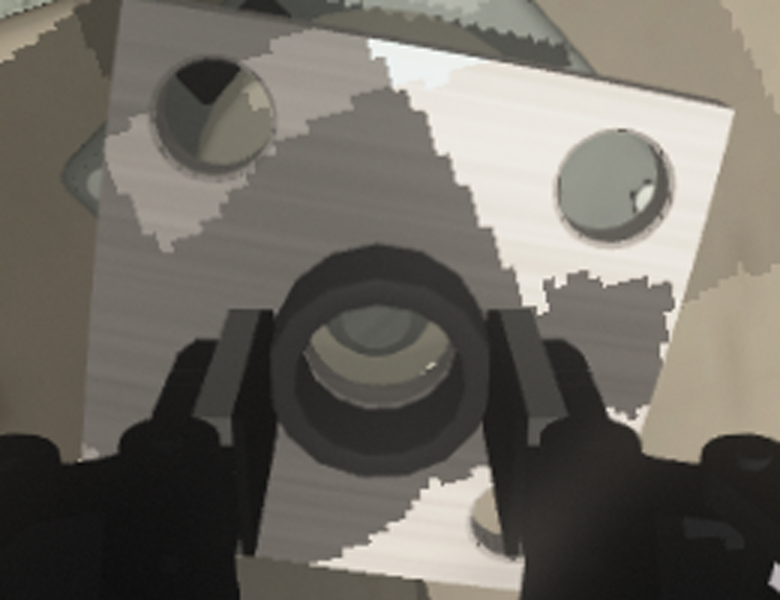

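Run:
```python
from h import *
import pickle
c=pickle.load(open("c7.pkl","rb")); p=np.array([0.4999,0.1815,0.1088])
def zz(q): u=proj(c,q); return ((u[0]-150)*3,(u[1]-150)*3)
d=np.array([-.9667,.256])*-1  # image down = -tool x
for z in (.085,.11): 
  for off in (0,.013): print("bore",z,off,np.round(zz([*(p[:2]+d*off),z]),0))
for z in (.08,.085,.09,.095):
  for off in (0,.007,.01): print("sp",z,off,np.round(zz([*(np.array([.4983,.181])+d*off),z]),0))
```

```text
bore 0.085 0 [388. 314.]
bore 0.085 0.013 [388. 378.]
bore 0.11 0 [390. 379.]
bore 0.11 0.013 [389. 451.]
sp 0.08 0 [383. 295.]
sp 0.08 0.007 [383. 330.]
sp 0.08 0.01 [383. 345.]
sp 0.085 0 [383. 306.]
sp 0.085 0.007 [383. 342.]
sp 0.085 0.01 [383. 357.]
sp 0.09 0 [383. 318.]
sp 0.09 0.007 [383. 354.]
sp 0.09 0.01 [383. 369.]
sp 0.095 0 [384. 330.]
sp 0.095 0.007 [383. 367.]
sp 0.095 0.01 [383. 383.]
```

Request:
send_rows --series '[0,0,0.12,0,-0.5,0,0,0.12,0,-0.5,0,0,0.12,0,-0.5]'

```text
time: 11.45
tool_pos: [0.5002, 0.1816, 0.1002]
tool_rot: [180.0, 0.0, 165.2]
wrist_force: [-0.6, 1.1, -2.2]
grip_width: 0.0337
```

Run:
```python
from h import *
import pickle
s=show();c=see("wrist","w8",(200,200,160,120),5);pickle.dump(c,open("c8.pkl","wb"))
```

```text
t 11.45 pos [0.5002 0.1816 0.1002] rot [1.7999e+02 1.0000e-02 1.6517e+02] F [-0.56  1.14 -2.17] T [-0.048 -0.02  -0.028] w 0.0337 j [ 16.7  29.1 114.    0.   36.9 -58.5] tip 0.008
```

View pics/w8.png

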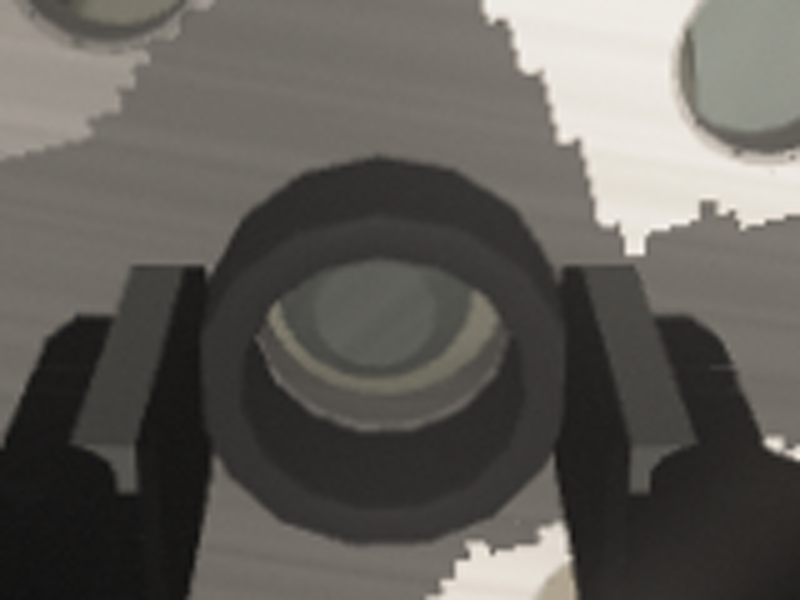

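Request:
send_rows --series '[0,0,0.2,0,-0.5,0,0,0.2,0,-0.5,0,0,0.2,0,-0.5]'

```text
time: 11.8
tool_pos: [0.5001, 0.1815, 0.0848]
tool_rot: [-180.0, 0.0, 165.2]
wrist_force: [-0.3, 0.4, -3.2]
grip_width: 0.0336
```

Request:
send_rows --series '[0,0,0.2,0,-0.5,0,0,0.2,0,-0.5,0,0,0.15,0,-0.5,0,0,0,0,-0.5]'

```text
time: 12.2
tool_pos: [0.4998, 0.1815, 0.0709]
tool_rot: [-180.0, -0.0, 165.2]
wrist_force: [0.4, -0.8, -2.5]
grip_width: 0.0335
```

Run:
```python
from h import *
import pickle
s=show();c=see("wrist","w9",(200,200,160,120),5)
```

```text
t 12.2 pos [0.4998 0.1815 0.0709] rot [-1.7997e+02 -5.0000e-02  1.6517e+02] F [ 0.4  -0.77 -2.52] T [-0.013 -0.018  0.013] w 0.0335 j [ 16.7  31.8 115.    0.   33.2 -58.5] tip 0.008
```

View pics/w9.png

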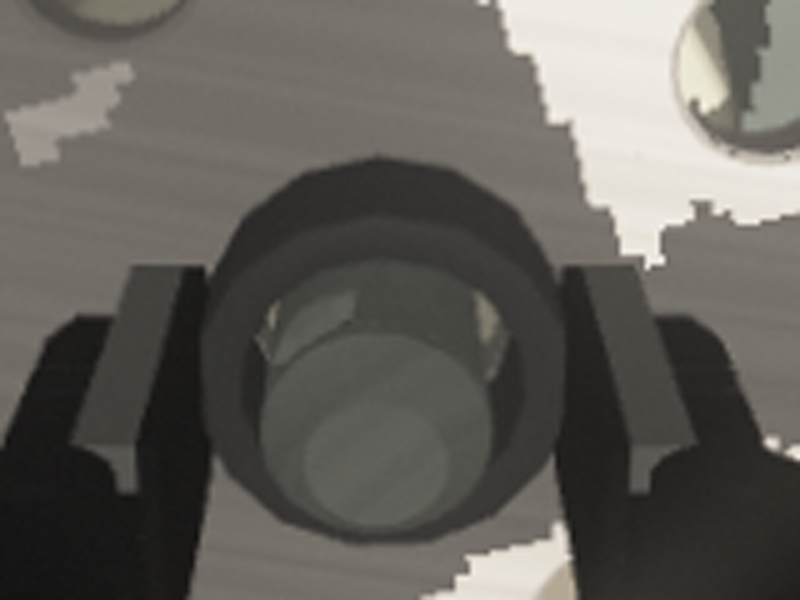

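Request:
send_rows --series '[0,0,0.12,0,-0.5,0,0,0.08,0,-0.5,0,0,0,0,-0.5]'

```text
time: 12.55
tool_pos: [0.5, 0.1815, 0.0664]
tool_rot: [-180.0, -0.0, 165.2]
wrist_force: [-1.1, -0.1, -2.6]
grip_width: 0.034
```

Request:
send_rows --series '[0,0,0.04,0,-0.5,0,0,0,0,-0.5]'

```text
time: 12.75
tool_pos: [0.5001, 0.1816, 0.0655]
tool_rot: [180.0, 0.0, 165.2]
wrist_force: [-0.1, -1.3, -2.4]
grip_width: 0.0331
```

Request:
send_rows --series '[0,0,0.04,0,-0.5,0,0,0.02,0,-0.5,0,0,0,0,-0.5]'

```text
time: 13.05
tool_pos: [0.5002, 0.1816, 0.0648]
tool_rot: [180.0, 0.0, 165.2]
wrist_force: [-4.8, -0.8, 15.2]
grip_width: 0.0338
```

Request:
send_rows --series '[0,0,-0.03,0,-0.5,0,0,0,0,0,0,0,0,0,0.3,0,0,0,0,0.5]'

```text
time: 13.45
tool_pos: [0.5001, 0.1816, 0.0648]
tool_rot: [180.0, 0.0, 165.2]
wrist_force: [-0.4, 0.5, 0.2]
grip_width: 0.0642
```

Run:
```python
from h import *
import pickle
s=show();c=see("wrist","w10"); see("scene","s10",(190,180,120,90),6)
```

```text
t 13.45 pos [0.5001 0.1816 0.0648] rot [180.     0.   165.17] F [-0.44  0.51  0.17] T [ 0.018 -0.009  0.003] w 0.0642 j [ 16.7  32.4 115.1  -0.   32.4 -58.5] tip 0.008
```

View pics/w10.png

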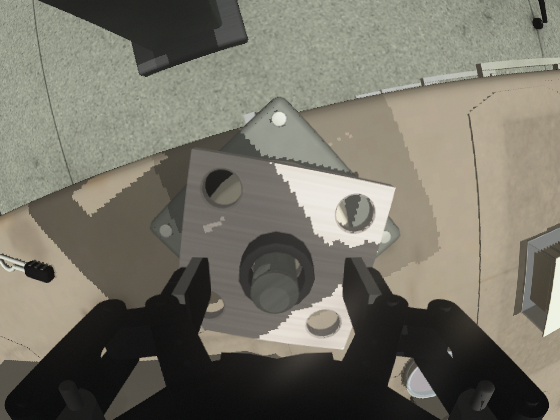

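View pics/s10.png

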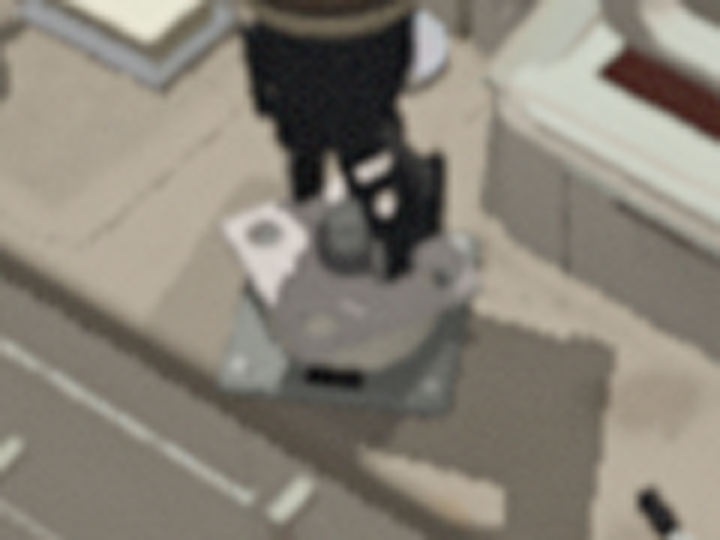

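Request:
send_rows --series '[0,0,-0.4,0,0.5,0,0,-0.8,0,0.5,0,0,-0.8,0,0.5,0,0,-0.6,0,0.5,0,0,0,0,0.5]'

```text
time: 14.05
tool_pos: [0.5013, 0.182, 0.1322]
tool_rot: [179.9, 0.2, 165.2]
wrist_force: [-0.7, -0.0, -0.9]
grip_width: 0.0639
```

Run:
```python
from h import *
import pickle
s=show();c=see("wrist","w11",(170,180,200,150),4);pickle.dump(c,open("c11.pkl","wb"))
```

```text
t 14.05 pos [0.5013 0.182  0.1322] rot [1.7989e+02 1.7000e-01 1.6517e+02] F [-0.72 -0.01 -0.89] T [-0.046  0.036 -0.015] w 0.0639 j [ 16.7  26.2 112.8   0.   40.8 -58.5] tip 0.008
```

Request:
send_rows --series '[0.9,0,-0.3,0,0.5,0.9,0,0,0,0.5,0.9,0,0,0,0.5,0,0,0,0,0.5]'

```text
time: 14.5
tool_pos: [0.4317, 0.1987, 0.1367]
tool_rot: [-179.9, -0.2, 165.2]
wrist_force: [0.4, 0.1, 0.1]
grip_width: 0.0643
```

Run:
```python
from h import *
import pickle
s=show();c=see("wrist","w12",(170,220,200,150),4);pickle.dump(c,open("c12.pkl","wb"))
```

```text
t 14.5 pos [0.4317 0.1987 0.1367] rot [-1.7990e+02 -1.5000e-01  1.6523e+02] F [0.44 0.09 0.14] T [-0.044 -0.017  0.006] w 0.0643 j [ 21.1  22.2 119.6   0.   38.4 -54.2] tip 0.008
```

View pics/w11.png

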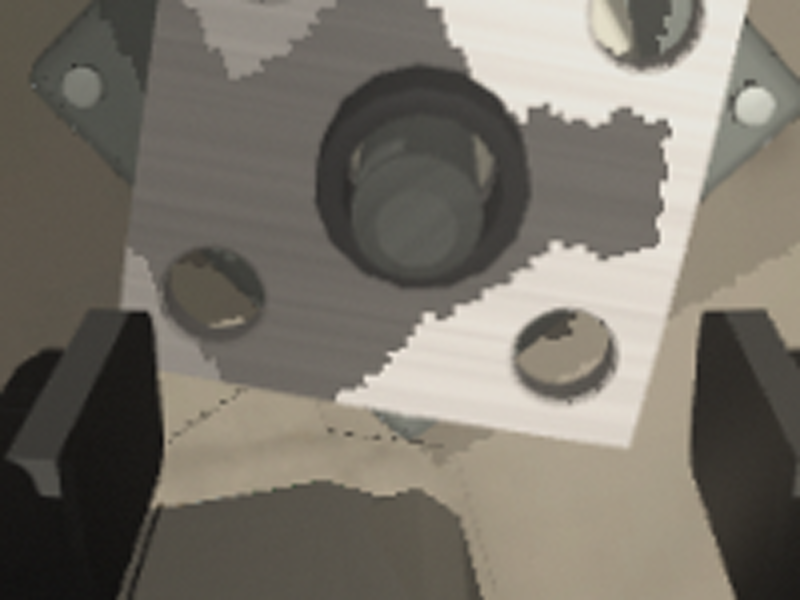

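View pics/w12.png

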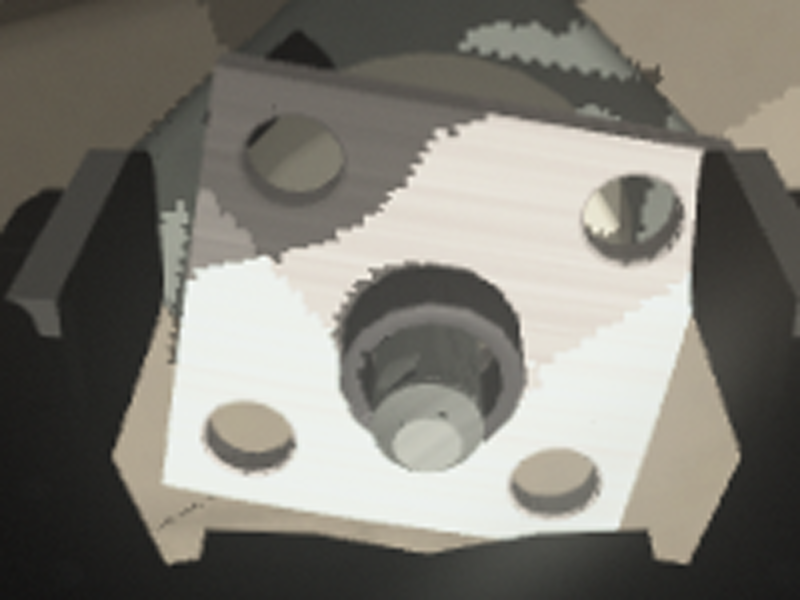

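Run:
```python
from h import *
import pickle
C={k:pickle.load(open(f"c{k}.pkl","rb")) for k in (8,11,12)}
def tri(obs):
    A=np.zeros((3,3));b=np.zeros(3)
    for k,u,v in obs:
        o,d=ray(C[k],u,v,True); d/=np.linalg.norm(d); M=np.eye(3)-np.outer(d,d); A+=M;b+=M@o
    return np.linalg.solve(A,b)
ob=[(8,275.2,262.4),(11,273.5,238),(12,277,331)]
print("top",tri(ob),tri(ob[1:]),tri(ob[::2]))
c=C[12]
P=[onz(c,170+u/4,220+v/4,.05) for u,v in [(219,66),(703,150),(622,532),(164,486)]]
print(np.round(P,4), np.mean(P,0),[np.linalg.norm(P[i]-P[(i+1)%4]).round(4) for i in range(4)])
print("hub",onz(c,278,314,.066))
P=[onz(C[11],170+u/4,180+v/4,.05) for u,v in [(628,447),(122,370)]]
print(P,np.linalg.norm(P[0]-P[1]))
for k in (11,12):
  for z in (.087,.09,.094): print(k,z,proj(C[k],(.4985,.1805,z)), onz(C[k],*[q[1:] for q in ob if q[0]==k][0],z))
```

```text
top [0.49942746 0.17937119 0.08701812] [0.49968035 0.17925556 0.08675071] [0.49875848 0.1796925  0.08805404]
[[0.4348 0.1569 0.05  ]
 [0.4744 0.2399 0.05  ]
 [0.5632 0.2072 0.05  ]
 [0.5255 0.1134 0.05  ]] [0.49946548 0.17938222 0.05      ] [np.float64(0.092), np.float64(0.0947), np.float64(0.1011), np.float64(0.1006)]
hub [0.49943695 0.18034757 0.066     ]
[array([0.56761726, 0.20346504, 0.05      ]), array([0.5268784 , 0.11406455, 0.05      ])] 0.09824511224731337
11 0.087 (np.float64(275.41216047394033), np.float64(235.84075882238352)) [0.49953408 0.17905511 0.087     ]
11 0.09 (np.float64(275.4105331914485), np.float64(237.68208280520918)) [0.49840746 0.17937449 0.09      ]
11 0.094 (np.float64(275.40831502363807), np.float64(240.2234388199356)) [0.4969053  0.17980034 0.094     ]
12 0.087 (np.float64(277.966313326523), np.float64(329.5917921529614)) [0.49954739 0.17953104 0.087     ]
12 0.09 (np.float64(277.9792339845324), np.float64(332.1658458824138)) [0.49733027 0.18011075 0.09      ]
12 0.094 (np.float64(277.99680657350785), np.float64(335.6822484194984)) [0.4943741  0.18088369 0.094     ]
```

Run:
```python
from h import *
plan([(0.45,0.1,0.14,145),(0.48,-0.02,0.14,110),(0.486,-0.0175,0.12,66.5)],0.5)
```

```text
10 -0.33, -0.73, -0.02, 0.81, 0.5, -0.38, -0.71, -0.02, 0.81, 0.5, -0.43, -0.68, -0.02, 0.81, 0.5, -0.48, -0.65, -0.02, 0.81, 0.5, -0.52, -0.61, -0.02, 0.81, 0.5, -0.47, -0.41, 0, 0.88, 0.5, -0.5, -0.37, 0, 0.88, 0.5, -0.52, -0.33, 0, 0.88, 0.5, -0.55, -0.29, 0, 0.88, 0.5, -0.57, -0.25, 0, 0.88, 0.5
10 -0.58, -0.2, 0, 0.88, 0.5, -0.6, -0.16, 0, 0.88, 0.5, -0.61, -0.11, 0, 0.88, 0.5, 0, 0.03, 0.08, 0.87, 0.5, 0, 0.03, 0.08, 0.87, 0.5, 0.01, 0.03, 0.08, 0.87, 0.5, 0.01, 0.03, 0.08, 0.87, 0.5, 0.01, 0.02, 0.08, 0.87, 0.5, 0.01, 0.02, 0.08, 0.87, 0.5, 0.01, 0.02, 0.08, 0.87, 0.5
3 0.01, 0.02, 0.08, 0.87, 0.5, 0.02, 0.02, 0.08, 0.87, 0.5, 0.02, 0.02, 0.08, 0.87, 0.5
```

Request:
send_rows --series '[-0.33,-0.73,-0.02,0.81,0.5,-0.38,-0.71,-0.02,0.81,0.5,-0.43,-0.68,-0.02,0.81,0.5,-0.48,-0.65,-0.02,0.81,0.5,-0.52,-0.61,-0.02,0.81,0.5,-0.47,-0.41,0,0.88,0.5,-0.5,-0.37,0,0.88,0.5,-0.52,-0.33,0,0.88,0.5,-0.55,-0.29,0,0.88,0.5,-0.57,-0.25,0,0.88,0.5]'

```text
time: 15.55
tool_pos: [0.4707, 0.0232, 0.1395]
tool_rot: [180.0, 0.0, 122.7]
wrist_force: [0.2, -0.3, 0.1]
grip_width: 0.0642
```

Request:
send_rows --series '[-0.58,-0.2,0,0.88,0.5,-0.6,-0.16,0,0.88,0.5,-0.61,-0.11,0,0.88,0.5,0,0.03,0.08,0.87,0.5,0,0.03,0.08,0.87,0.5,0.01,0.03,0.08,0.87,0.5,0.01,0.03,0.08,0.87,0.5,0.01,0.02,0.08,0.87,0.5,0.01,0.02,0.08,0.87,0.5,0.01,0.02,0.08,0.87,0.5]'

```text
time: 16.55
tool_pos: [0.4859, -0.0194, 0.1254]
tool_rot: [180.0, 0.0, 79.1]
wrist_force: [0.1, -0.2, -1.3]
grip_width: 0.0641
```

Request:
send_rows --series '[0.01,0.02,0.08,0.87,0.2,0.02,0.02,0.08,0.87,0,0.02,0.02,0.08,0.87,0,0,0,0,0,0]'

```text
time: 16.95
tool_pos: [0.4875, -0.0185, 0.1193]
tool_rot: [-180.0, 0.0, 66.1]
wrist_force: [-0.4, 0.3, 0.0]
grip_width: 0.0428
```

Run:
```python
from h import *
import pickle
s=show();c=see("wrist","w13",(180,230,200,150),4);pickle.dump(c,open("c13.pkl","wb")); marks("wrist",["clip","clip_seat","clip_tip"])
```

```text
t 16.95 pos [ 0.4875 -0.0185  0.1193] rot [-1.7999e+02  1.0000e-02  6.6120e+01] F [-0.35  0.34  0.03] T [-0.006  0.038  0.04 ] w 0.0428 j [ -5.7  24.7 118.9  -0.   36.5  18.2] tip 0.008
wrist clip [(0.69, [0.4871, -0.0216, -0.0003])]
wrist clip_seat []
wrist clip_tip [(0.67, [0.4516, -0.0906, 0.0006])]
```

View pics/w13.png

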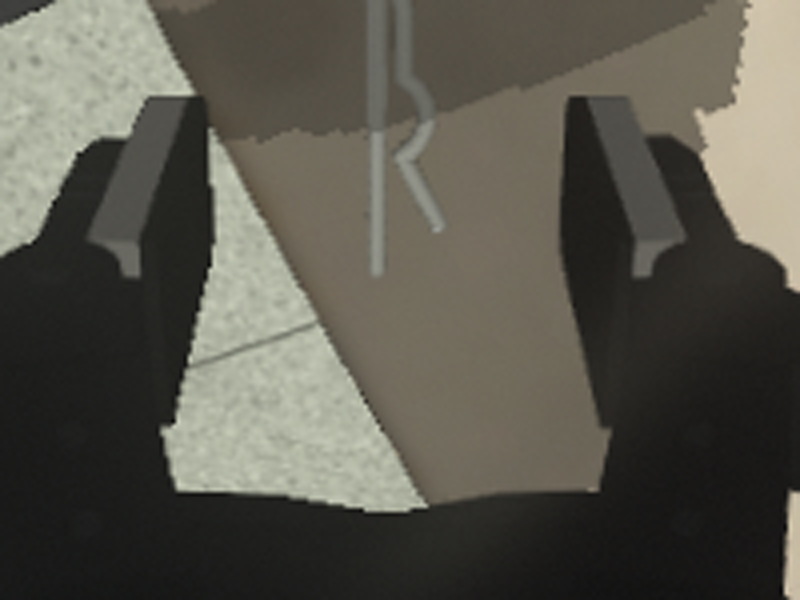

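Run:
```python
from h import *
import pickle
c=pickle.load(open("c13.pkl","rb")); im=c["color"][:,:,::-1]
cv2.imwrite("pics/w13b.png",cv2.resize(im[160:310,180:380],None,fx=4,fy=4,interpolation=cv2.INTER_CUBIC))
```

```text
(no output)
```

View pics/w13b.png

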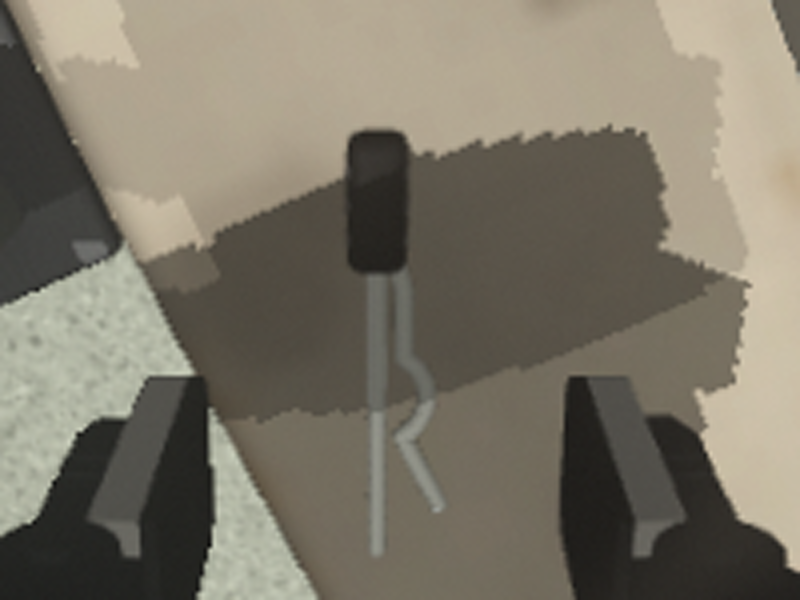

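Run:
```python
from h import *
import pickle
c=pickle.load(open("c13.pkl","rb")); f=lambda u,v,z: onz(c,180+u/4,160+v/4,z)
tip=f(376,557,.002); ls=f(376,276,.002); fr=f(378,272,.012); bk=f(378,130,.0)
d=(tip-ls)[:2]; print("tip",tip,"ls",ls,"ang",np.degrees(np.arctan2(d[1],d[0])))
u=d/np.linalg.norm(d)
print("front",fr,"back",bk,"len",np.linalg.norm((fr-bk)[:2]),"orig",fr[:2]-u*.014,bk[:2]+u*.014, tip[:2]-u*.084)
```

```text
tip [ 0.45200374 -0.0974459   0.002     ] ls [ 0.47944289 -0.03584354  0.002     ] ang -114.00931788856582
front [ 0.48164073 -0.03202489  0.012     ] back [ 0.49208612 -0.00835918  0.        ] len 0.02586836474542564 orig [ 0.48733712 -0.01923618] [ 0.48638973 -0.02114789] [ 0.4861821  -0.02071364]
```

Run:
```python
from h import *
import pickle
for k,p,yaw,w,z0 in ((8,[0.5002,0.1816,0.1002],165.17,.036,(241,253)),(13,[0.4875,-0.0185,0.1193],66.12,.0428,(231.5,254.2)),(12,[.4317,.1987,.1367],165.2,.0643,0)):
    c=pickle.load(open(f"c{k}.pkl","rb")); p=np.array(p); m=R.from_euler("xyz",[180,0,yaw],degrees=True).as_matrix()
    print(k,z0)
    for t in (0,.004,.008,.012,.016,.020):
        print(t,[np.round(proj(c,p+m@np.array([.011,s*w/2,t])),1) for s in (-1,1)],[np.round(proj(c,p+m@np.array([0,s*w/2,t])),1) for s in (-1,1)])
```

```text
8 (241, 253)
0 [array([240.3, 253.6]), array([319.8, 253.5])] [array([241.3, 275.1]), array([318.6, 275. ])]
0.004 [array([241.2, 250.1]), array([318.7, 250.1])] [array([242.1, 271.2]), array([317.6, 271.1])]
0.008 [array([242.1, 246.8]), array([317.7, 246.8])] [array([242.9, 267.5]), array([316.6, 267.4])]
0.012 [array([242.9, 243.6]), array([316.7, 243.6])] [array([243.7, 264. ]), array([315.7, 263.9])]
0.016 [array([243.6, 240.6]), array([315.8, 240.6])] [array([244.4, 260.6]), array([314.8, 260.5])]
0.02 [array([244.4, 237.7]), array([314.9, 237.7])] [array([245.1, 257.4]), array([314. , 257.3])]
13 (231.5, 254.2)
0 [array([225.9, 252.6]), array([320.3, 252.7])] [array([227.3, 274.1]), array([319. , 274.2])]
0.004 [array([227.1, 249.2]), array([319.2, 249.3])] [array([228.4, 270.2]), array([318. , 270.4])]
0.008 [array([228.3, 245.9]), array([318.2, 246. ])] [array([229.5, 266.6]), array([317.1, 266.7])]
0.012 [array([229.4, 242.8]), array([317.2, 242.8])] [array([230.6, 263.1]), array([316.2, 263.2])]
0.016 [array([230.5, 239.8]), array([316.2, 239.9])] [array([231.6, 259.7]), array([315.3, 259.8])]
0.02 [array([231.5, 236.9]), array([315.3, 237. ])] [array([232.5, 256.5]), array([314.4, 256.6])]
12 0
0 [array([209.7, 253.1]), array([350.1, 253.2])] [array([211.5, 274.4]), array([348.1, 274.4])]
0.004 [array([211.3, 249.7]), array([348.3, 249.8])] [array([213. , 270.6]), array([346.4, 270.7])]
0.008 [array([212.9, 246.5]), array([346.6, 246.5])] [array([214.5, 267. ]), array([344.9, 267.1])]
0.012 [array([214.4, 243.4]), array([345. , 243.4])] [array([215.8, 263.6]), array([343.4, 263.6])]
0.016 [array([215.8, 240.4]), array([343.5, 240.5])] [array([217.2, 260.2]), array([341.9, 260.3])]
0.02 [array([217.1, 237.6]), array([342. , 237.7])] [array([218.4, 257.1]), array([340.5, 257.1])]
```

Request:
send_rows --series '[-0.12,0.03,0.8,0,0,0,0,0.8,0,0,0,0,0.8,0,0,0,0,0,0,0]'

```text
time: 17.55
tool_pos: [0.4853, -0.0211, 0.0581]
tool_rot: [-179.8, 0.1, 66.3]
wrist_force: [0.4, 0.1, 0.5]
grip_width: 0.0425
```

Run:
```python
from h import *
import pickle
s=show();c=see("wrist","w14",(180,180,200,150),4);pickle.dump(c,open("c14.pkl","wb"))
```

```text
t 17.55 pos [ 0.4853 -0.0211  0.0581] rot [-1.7982e+02  6.0000e-02  6.6280e+01] F [0.42 0.14 0.52] T [ 0.053 -0.034  0.03 ] w 0.0425 j [ -6.1  30.9 121.2  -0.   28.1  17.7] tip 0.008
```

View pics/w14.png

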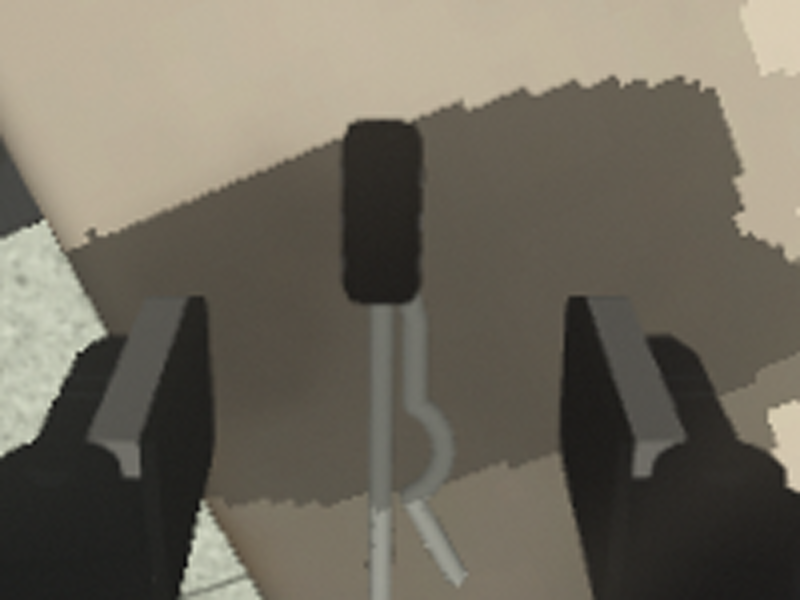

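Run:
```python
from h import *
import pickle
c=pickle.load(open("c14.pkl","rb")); s=robot.state(); p=s["tool_pos"]; m=R.from_euler("xyz",[180,0,66.2],degrees=True).as_matrix()
fr=onz(c,275.5,256,.012); bk=onz(c,275.5,210,0.0)
print(p, fr,bk,np.linalg.norm((fr-bk)[:2])); 
for q in (fr,bk): print((m.T@(q-p)).round(4))
V=np.linalg.inv(c["view"]); print(m.T@(V[:3,3]-p), m.T@V[:3,2])
V=np.linalg.inv(pickle.load(open("c13.pkl","rb"))["view"]); print(m.T@(V[:3,3]-np.array([0.4875,-0.0185,0.1193])))
```

```text
[ 0.48584281 -0.0210967   0.05922011] [ 0.48148181 -0.03185064  0.012     ] [ 0.4917363 -0.0083968  0.       ] 0.025597591291212755
[-0.0116  0.0003  0.0472]
[0.014  0.0003 0.0592]
[ 0.07001129  0.00109481 -0.13330181] [-0.28264426 -0.00189066  0.95922294]
[ 0.07012957  0.00147761 -0.13444299]
```

Request:
send_rows --series '[0,-0.02,0.8,0,0,0,0,0.7,0,-0.1,0,0,0.38,0,-0.3,0,0,0,0,-0.4]'

```text
time: 18.0
tool_pos: [0.4859, -0.0209, 0.0126]
tool_rot: [-180.0, 0.0, 66.2]
wrist_force: [0.2, 0.0, 0.9]
grip_width: 0.026
```

Request:
send_rows --series '[0,0,0.04,0,-0.6,0,0,0,0,-0.7,0,0,0,0,-0.9]' --squeeze 50

```text
time: 18.3
tool_pos: [0.4865, -0.021, 0.0127]
tool_rot: [179.9, -0.0, 66.2]
wrist_force: [-0.9, -0.6, 6.4]
grip_width: 0.0099
```

Request:
send_rows --series '[0,0,0,0,-1,0,0,0,0,-1,0,0,0,0,-1]'

```text
time: 18.6
tool_pos: [0.4865, -0.0209, 0.0127]
tool_rot: [179.9, -0.0, 66.2]
wrist_force: [-0.2, 1.0, 6.1]
grip_width: 0.0105
```

Run:
```python
from h import *
import pickle
s=show();c=see("wrist","w15",(180,180,200,150),4)
```

```text
t 18.6 pos [ 0.4865 -0.0209  0.0127] rot [ 1.7994e+02 -2.0000e-02  6.6230e+01] F [-0.21  1.01  6.07] T [-0.008  0.216  0.058] w 0.0105 j [ -6.   35.9 122.2  -0.   21.8  17.7] tip 0.008
```

View pics/w15.png

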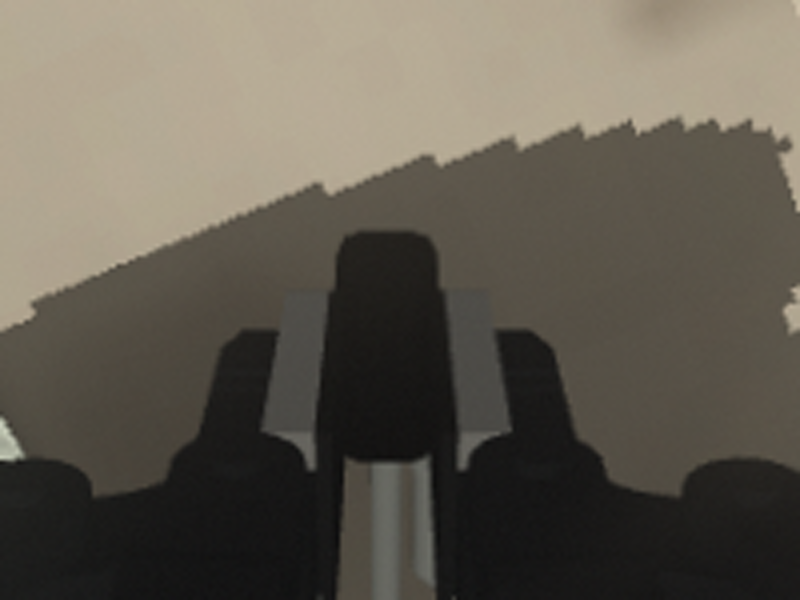

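Run:
```python
from h import *
s=robot.state(); p=s["tool_pos"]
st=[p[0]-.0,p[1],.0127+.0425,66.2]
plan([(0.46,0.0,.15,95),(0.43,0.06,.15,150),(0.4105,0.1325,.15,208.6)],-1,start=st)
```

```text
10 0.05, -0.19, -0.54, -0.82, -1, 0.06, -0.18, -0.54, -0.82, -1, 0.07, -0.18, -0.54, -0.82, -1, 0.09, -0.17, -0.54, -0.82, -1, 0.1, -0.17, -0.54, -0.82, -1, 0.11, -0.16, -0.54, -0.82, -1, 0.12, -0.15, -0.54, -0.82, -1, 0.21, -0.08, 0, -0.92, -1, 0.21, -0.07, 0, -0.92, -1, 0.22, -0.05, 0, -0.92, -1
10 0.22, -0.03, 0, -0.92, -1, 0.22, -0.01, 0, -0.92, -1, 0.22, 0.01, 0, -0.92, -1, 0.22, 0.02, 0, -0.92, -1, 0.22, 0.04, 0, -0.92, -1, 0.22, 0.06, 0, -0.92, -1, 0.21, 0.08, 0, -0.92, -1, 0.2, 0.09, 0, -0.92, -1, 0.2, 0.11, 0, -0.92, -1, 0.16, 0.16, 0, -0.9, -1
10 0.15, 0.18, 0, -0.9, -1, 0.14, 0.19, 0, -0.9, -1, 0.12, 0.2, 0, -0.9, -1, 0.1, 0.21, 0, -0.9, -1, 0.09, 0.21, 0, -0.9, -1, 0.07, 0.22, 0, -0.9, -1, 0.05, 0.22, 0, -0.9, -1, 0.04, 0.23, 0, -0.9, -1, 0.02, 0.23, 0, -0.9, -1, 0, 0.23, 0, -0.9, -1
2 -0.02, 0.23, 0, -0.9, -1, -0.04, 0.23, 0, -0.9, -1
```

Request:
send_rows --series '[0,0,-0.3,0,-1,0,0,-0.6,0,-1,0,0,-0.8,0,-1,0,0,0,0,-1]'

```text
time: 19.05
tool_pos: [0.4874, -0.021, 0.0568]
tool_rot: [179.8, -0.1, 66.2]
wrist_force: [-0.7, 0.6, -1.0]
grip_width: 0.0101
```

Run:
```python
from h import *
s=show();c=see("wrist","w16",(180,180,200,150),4);see("scene","s16",(240,200,120,90),6)
```

```text
t 19.05 pos [ 0.4874 -0.021   0.0568] rot [ 1.798e+02 -6.000e-02  6.623e+01] F [-0.65  0.57 -0.99] T [-0.005 -0.017 -0.011] w 0.0101 j [ -6.   31.  121.3  -0.   27.5  17.7] tip 0.008
```

View pics/w16.png

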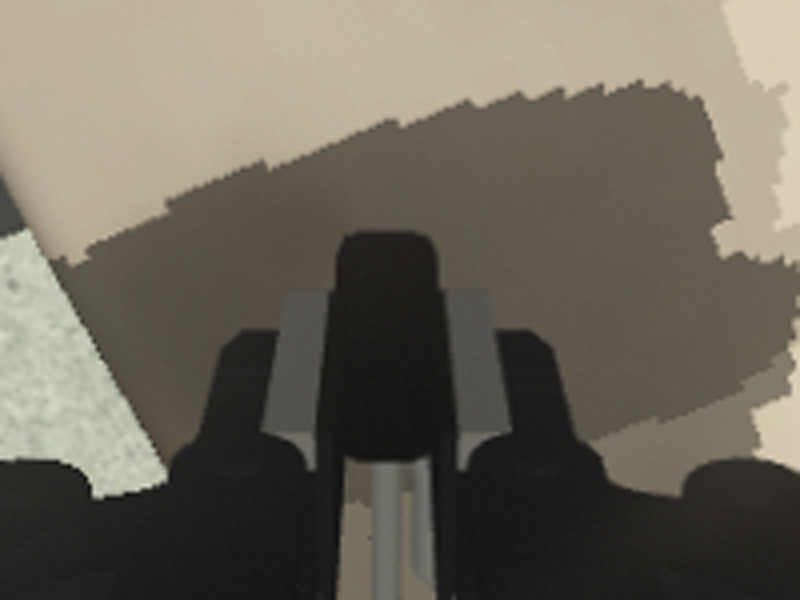

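View pics/s16.png

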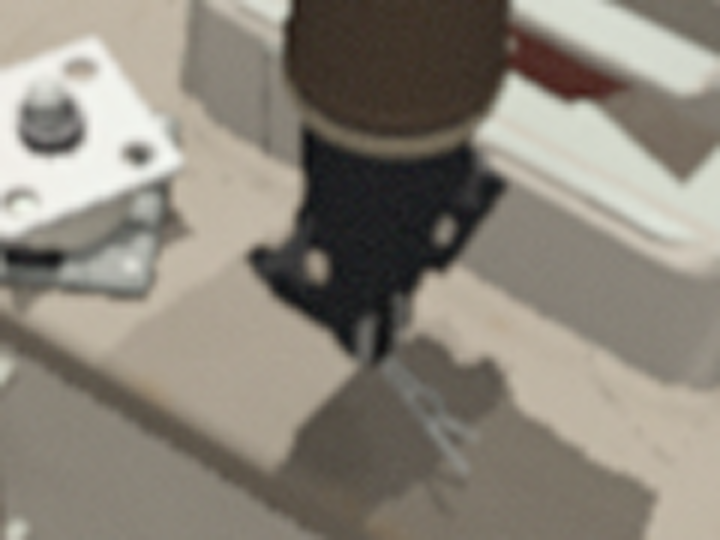

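Request:
send_rows --series '[0.05,-0.19,-0.54,-0.82,-1,0.06,-0.18,-0.54,-0.82,-1,0.07,-0.18,-0.54,-0.82,-1,0.09,-0.17,-0.54,-0.82,-1,0.1,-0.17,-0.54,-0.82,-1,0.11,-0.16,-0.54,-0.82,-1,0.12,-0.15,-0.54,-0.82,-1,0.21,-0.08,0,-0.92,-1,0.21,-0.07,0,-0.92,-1,0.22,-0.05,0,-0.92,-1]'

```text
time: 20.15
tool_pos: [0.4513, 0.0151, 0.1484]
tool_rot: [-180.0, -0.0, 108.9]
wrist_force: [0.1, -0.0, -0.1]
grip_width: 0.0102
```

Request:
send_rows --series '[0.22,-0.03,0,-0.92,-1,0.22,-0.01,0,-0.92,-1,0.22,0.01,0,-0.92,-1,0.22,0.02,0,-0.92,-1,0.22,0.04,0,-0.92,-1,0.22,0.06,0,-0.92,-1,0.21,0.08,0,-0.92,-1,0.2,0.09,0,-0.92,-1,0.2,0.11,0,-0.92,-1,0.16,0.16,0,-0.9,-1]'

```text
time: 21.15
tool_pos: [0.4274, 0.0655, 0.1482]
tool_rot: [-180.0, -0.1, 154.8]
wrist_force: [-0.2, 0.6, -0.3]
grip_width: 0.0102
```

Request:
send_rows --series '[0.15,0.18,0,-0.9,-1,0.14,0.19,0,-0.9,-1,0.12,0.2,0,-0.9,-1,0.1,0.21,0,-0.9,-1,0.09,0.21,0,-0.9,-1,0.07,0.22,0,-0.9,-1,0.05,0.22,0,-0.9,-1,0.04,0.23,0,-0.9,-1,0.02,0.23,0,-0.9,-1,0,0.23,0,-0.9,-1]'

```text
time: 22.15
tool_pos: [0.4126, 0.1214, 0.1482]
tool_rot: [180.0, -0.1, -160.2]
wrist_force: [0.4, 0.8, -0.4]
grip_width: 0.0101
```

Request:
send_rows --series '[-0.02,0.23,0,-0.9,-1,-0.04,0.23,0,-0.9,-1,0,0,0,0,-1]'

```text
time: 22.45
tool_pos: [0.4097, 0.1328, 0.1483]
tool_rot: [180.0, -0.1, -151.3]
wrist_force: [-0.8, 0.5, -0.7]
grip_width: 0.0101
```

Run:
```python
from h import *
s=show();c=see("wrist","w17");see("scene","s17",(190,170,120,90),6)
```

```text
t 22.45 pos [0.4097 0.1328 0.1483] rot [ 1.7998e+02 -5.0000e-02 -1.5126e+02] F [-0.77  0.5  -0.72] T [0.057 0.016 0.041] w 0.0101 j [  13.9   18.1  124.5    0.    37.5 -104.8] tip 0.008
```

View pics/w17.png

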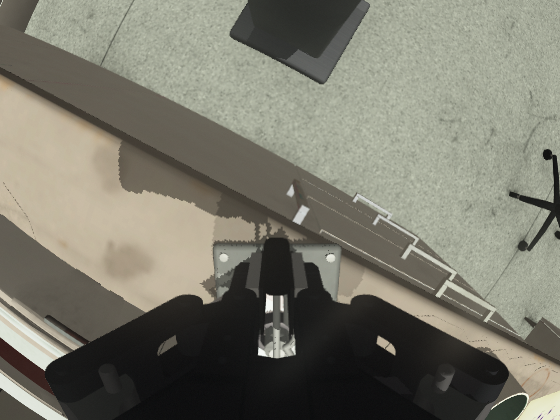

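View pics/s17.png

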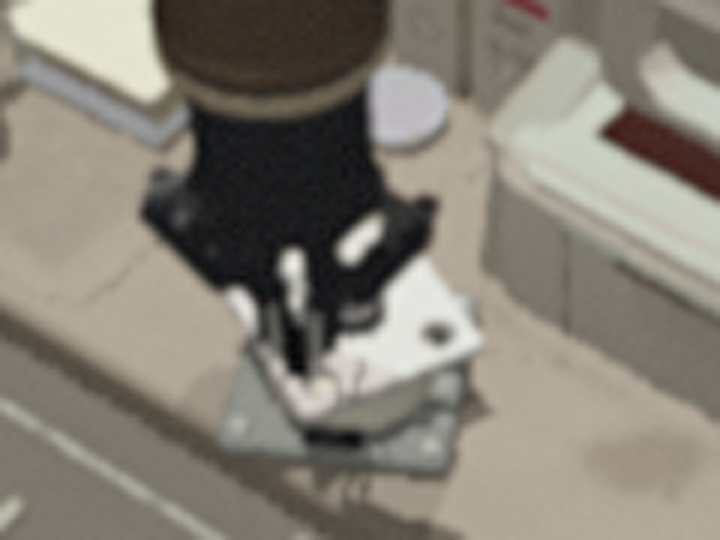

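Run:
```python
from h import *
import pickle
c=optics.capture("wrist"); pickle.dump(c,open("c17.pkl","wb")); im=c["color"][:,:,::-1]
cv2.imwrite("pics/w17z.png",cv2.resize(im[220:370,190:370],None,fx=4,fy=4,interpolation=cv2.INTER_CUBIC))
s=robot.state(); p=s["tool_pos"]; print(p); m=R.from_euler("xyz",[180,0,-151.3],degrees=True).as_matrix()
for q in ((223,258),(331,258)):
    a=onz(c,*q,.0125); print(a,(m.T@(a-p)).round(4))
print((m.T@(np.array([.4992,.1808,.0765])-p)).round(4))
```

```text
[0.41002332 0.13233909 0.1485331 ]
[0.48029308 0.11259834 0.0125    ] [-0.0522 -0.0511  0.136 ]
[0.43282466 0.19996821 0.0125    ] [-0.0525  0.0484  0.136 ]
[-0.1015 -0.0003  0.072 ]
```

View pics/w17z.png

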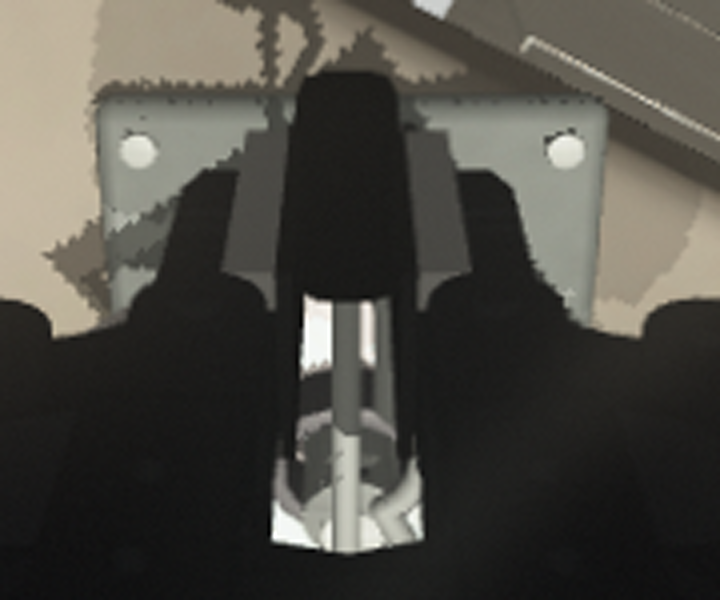

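Request:
send_rows --series '[0,0,0.8,0,-1,0,0,0.8,0,-1,0,0,0.6,0,-1,0,0,0.24,0,-1,0,0,0,0,-1]'

```text
time: 23.1
tool_pos: [0.4097, 0.1322, 0.0872]
tool_rot: [180.0, -0.1, -151.4]
wrist_force: [1.1, -0.2, -0.6]
grip_width: 0.01
```

Run:
```python
from h import *
import pickle
s=show();c=optics.capture("wrist"); pickle.dump(c,open("c18.pkl","wb")); im=c["color"][:,:,::-1]
cv2.imwrite("pics/w18z.png",cv2.resize(im[220:370,190:370],None,fx=4,fy=4,interpolation=cv2.INTER_CUBIC))
see("scene","s18",(215,195,60,45),12)
```

```text
t 23.1 pos [0.4097 0.1322 0.0872] rot [ 1.7998e+02 -9.0000e-02 -1.5145e+02] F [ 1.06 -0.18 -0.57] T [ 0.029  0.003 -0.043] w 0.01 j [  13.8   24.8  127.3   -0.    28.  -104.7] tip 0.008
```

View pics/w18z.png

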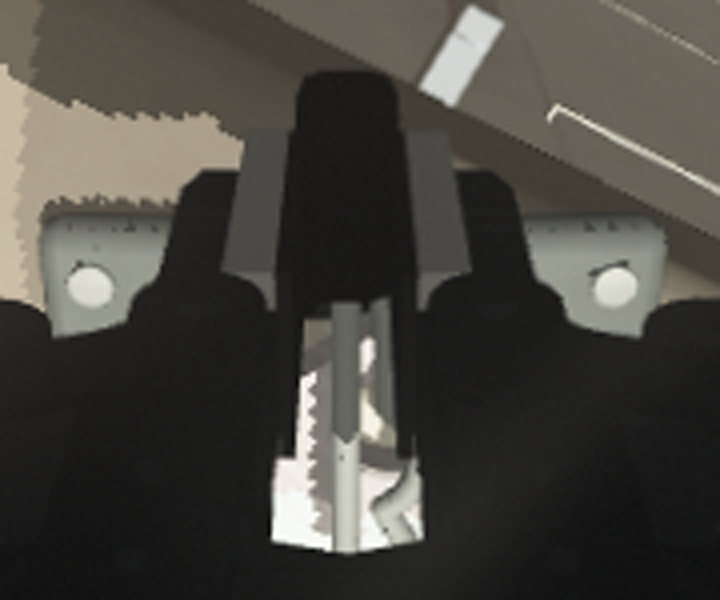

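View pics/s18.png

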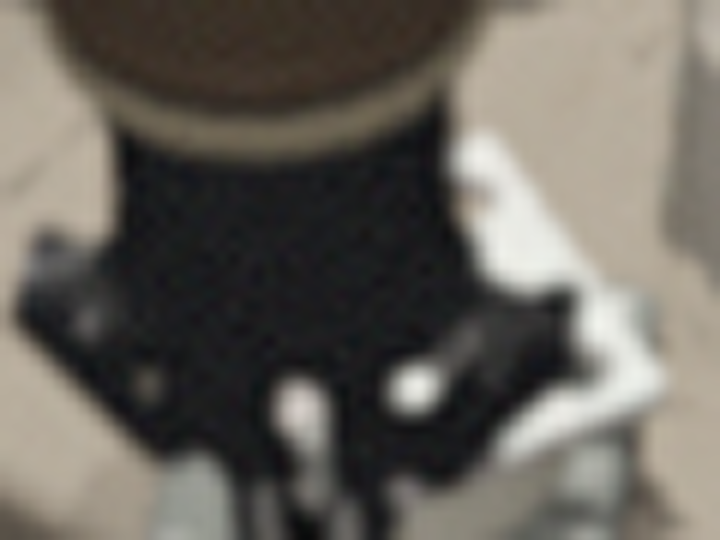

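Request:
send_rows --series '[-0.15,0.02,0,0,-1,-0.1,0,0,0,-1,0,0,0,0,-1]'

```text
time: 23.5
tool_pos: [0.4162, 0.1363, 0.0882]
tool_rot: [-180.0, 0.1, -151.4]
wrist_force: [0.7, -0.8, -1.1]
grip_width: 0.0103
```

Request:
send_rows --series '[-0.06,0,0,0,-1,-0.06,0,0,0,-1,0,0,0,0,-1]'

```text
time: 23.8
tool_pos: [0.4182, 0.1375, 0.0878]
tool_rot: [-180.0, 0.0, -151.4]
wrist_force: [-0.1, -0.1, -0.0]
grip_width: 0.01
```

Request:
send_rows --series '[-0.06,0,0,0,-1,-0.06,0,0,0,-1,0,0,0,0,-1]'

```text
time: 24.1
tool_pos: [0.4209, 0.1389, 0.0878]
tool_rot: [-180.0, 0.0, -151.4]
wrist_force: [0.5, 0.8, 0.0]
grip_width: 0.0102
```

Request:
send_rows --series '[-0.06,0,0,0,-1,-0.04,0,0,0,-1,0,0,0,0,-1]'

```text
time: 24.4
tool_pos: [0.4231, 0.1401, 0.0878]
tool_rot: [-180.0, 0.0, -151.4]
wrist_force: [1.1, 0.2, -0.8]
grip_width: 0.0104
```

Request:
send_rows --series '[-0.06,0,0,0,-1,-0.04,0,0,0,-1,0,0,0,0,-1]'

```text
time: 24.7
tool_pos: [0.4252, 0.1413, 0.0878]
tool_rot: [-180.0, 0.0, -151.4]
wrist_force: [-0.0, -0.3, -0.7]
grip_width: 0.0103
```

Request:
send_rows --series '[-0.06,0,0,0,-1,-0.06,0,0,0,-1,-0.06,0,0,0,-1,0,0,0,0,-1]'

```text
time: 25.1
tool_pos: [0.4293, 0.1435, 0.0878]
tool_rot: [-180.0, 0.0, -151.4]
wrist_force: [0.3, 0.0, -0.4]
grip_width: 0.0104
```

Run:
```python
from h import *
import pickle
s=show();c=optics.capture("wrist"); pickle.dump(c,open("c19.pkl","wb")); im=c["color"][:,:,::-1]
cv2.imwrite("pics/w19z.png",cv2.resize(im[220:370,190:370],None,fx=4,fy=4,interpolation=cv2.INTER_CUBIC))
```

```text
t 25.1 pos [0.4293 0.1435 0.0878] rot [-1.8000e+02  1.0000e-02 -1.5138e+02] F [ 0.32  0.02 -0.38] T [ 0.033 -0.03  -0.007] w 0.0104 j [  14.6   25.9  124.6   -0.    29.5 -104. ] tip 0.008
```

View pics/w19z.png

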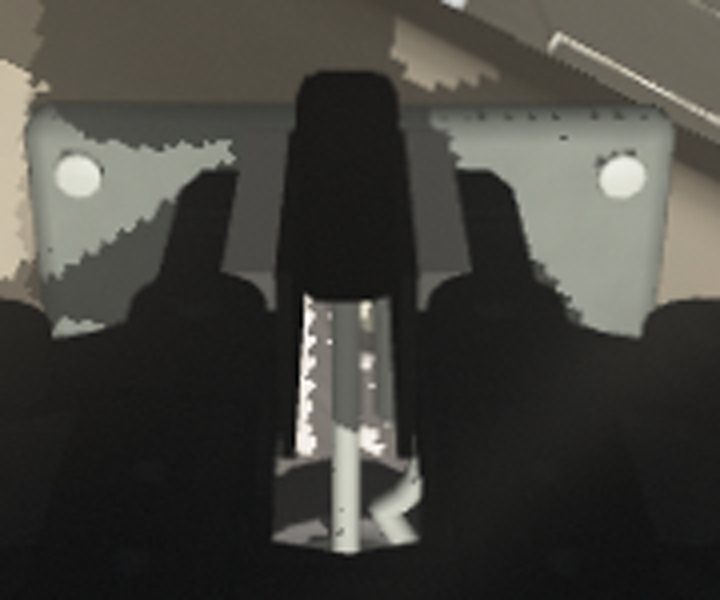

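Request:
send_rows --series '[0,0,-0.03,0,-1,0,0,0,0,-1]'

```text
time: 25.35
tool_pos: [0.429, 0.1434, 0.0886]
tool_rot: [-180.0, -0.0, -151.4]
wrist_force: [0.4, -0.2, -0.8]
grip_width: 0.0103
```

Request:
send_rows --series '[0,0,0.06,0,-1,0,0,0,0,-1]'

```text
time: 25.55
tool_pos: [0.429, 0.1434, 0.0869]
tool_rot: [-180.0, -0.0, -151.4]
wrist_force: [-0.1, -0.1, 0.6]
grip_width: 0.01
```

Request:
send_rows --series '[0,0.03,-0.035,0,-1,0,0,0,0,-1]'

```text
time: 25.75
tool_pos: [0.4286, 0.1441, 0.088]
tool_rot: [180.0, -0.0, -151.4]
wrist_force: [0.1, -0.1, 0.0]
grip_width: 0.0099
```

Request:
send_rows --series '[0,-0.06,0,0,-1,0,0,0,0,-1]'

```text
time: 25.95
tool_pos: [0.4293, 0.1426, 0.0879]
tool_rot: [180.0, -0.0, -151.4]
wrist_force: [-0.2, 0.2, -0.4]
grip_width: 0.0099
```

Request:
send_rows --series '[-0.05,0.03,0,0,-1,-0.1,0,0,0,-1,-0.1,0,0,0,-1,0,0,0,0,-1]'

```text
time: 26.35
tool_pos: [0.4351, 0.1466, 0.088]
tool_rot: [-180.0, 0.0, -151.4]
wrist_force: [0.0, 0.4, -0.4]
grip_width: 0.0103
```

Run:
```python
from h import *
show()
```

```text
t 26.35 pos [0.4351 0.1466 0.088 ] rot [-1.7999e+02  3.0000e-02 -1.5137e+02] F [ 0.05  0.43 -0.4 ] T [ 0.063  0.049 -0.014] w 0.0103 j [  14.8   26.2  123.8   -0.    30.  -103.8] tip 0.008
```

Request:
send_rows --series '[-0.1,0,0,0,-1,-0.1,0,0,0,-1,0,0,0,0,-1]'

```text
time: 26.65
tool_pos: [0.4392, 0.149, 0.0879]
tool_rot: [-180.0, 0.0, -151.4]
wrist_force: [-0.3, 0.7, -0.7]
grip_width: 0.0103
```

Run:
```python
from h import *
show()
```

```text
t 26.65 pos [0.4392 0.149  0.0879] rot [-1.8000e+02  1.0000e-02 -1.5138e+02] F [-0.3   0.74 -0.7 ] T [0.104 0.054 0.049] w 0.0103 j [  15.    26.5  123.2    0.    30.3 -103.6] tip 0.008
```

Request:
send_rows --series '[-0.1,0,0,0,-1,-0.1,0,0,0,-1,0,0,0,0,-1]'

```text
time: 26.95
tool_pos: [0.4435, 0.1514, 0.0879]
tool_rot: [180.0, 0.0, -151.4]
wrist_force: [-1.1, 1.0, -0.9]
grip_width: 0.0103
```

Request:
send_rows --series '[-0.08,0,0,0,-1,-0.08,0,0,0,-1,0,0,0,0,-1]'

```text
time: 27.25
tool_pos: [0.4466, 0.1532, 0.0878]
tool_rot: [180.0, -0.0, -151.4]
wrist_force: [-4.4, 4.4, -0.3]
grip_width: 0.01
```

Run:
```python
from h import *
show();c=optics.capture("wrist"); im=c["color"][:,:,::-1]
cv2.imwrite("pics/w20z.png",cv2.resize(im[220:370,190:370],None,fx=4,fy=4,interpolation=cv2.INTER_CUBIC))
```

```text
t 27.25 pos [0.4466 0.1532 0.0878] rot [ 1.7998e+02 -4.0000e-02 -1.5137e+02] F [-4.39  4.4  -0.29] T [0.629 0.736 0.257] w 0.01 j [  15.2   27.   122.1    0.    31.  -103.4] tip 0.008
```

View pics/w20z.png

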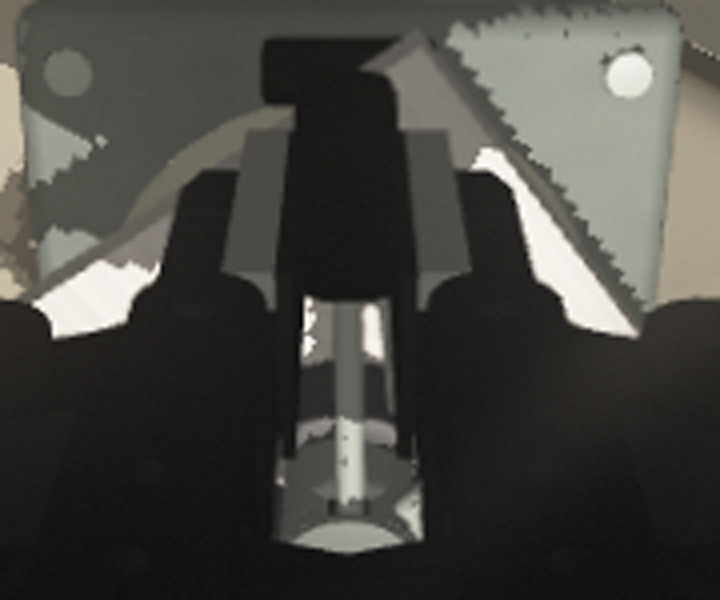

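Request:
send_rows --series '[0,0.02,0,0,-1,0,0,0,0,-1]'

```text
time: 27.5
tool_pos: [0.4463, 0.1536, 0.0879]
tool_rot: [180.0, -0.0, -151.4]
wrist_force: [-4.1, 4.0, -1.3]
grip_width: 0.01
```

Request:
send_rows --series '[-0.06,0.01,0,0,-1,-0.04,0,0,0,-1,0,0,0,0,-1]'

```text
time: 27.8
tool_pos: [0.4479, 0.1548, 0.0877]
tool_rot: [180.0, -0.1, -151.4]
wrist_force: [-5.8, 1.8, -0.4]
grip_width: 0.0104
```

```bash
cat >> h.py <<'E'
def clipf():
    s=show(); F=s["wrist_force"]; u=np.array([.878,.479,0]); n=np.array([-.479,.878,0])
    d=np.array([.4992,.1808])-s["tool_pos"][:2]
    print("F_push",(-F@u).round(2),"F_lat",(F@n).round(2),"dist",(d@u[:2]).round(4),"lat",(d@n[:2]).round(4))
E
python3 - <<'E'
from h import *
clipf()
E
```

```text
t 27.8 pos [0.4479 0.1548 0.0877] rot [ 1.7998e+02 -9.0000e-02 -1.5137e+02] F [-5.81  1.8  -0.45] T [0.3   1.041 0.229] w 0.0104 j [  15.4   27.1  121.8   -0.    31.2 -103.2] tip 0.008
F_push 4.23 F_lat 4.36 dist 0.0575 lat -0.0017
```

Request:
send_rows --series '[-0.06,0.01,0,0,-1,-0.04,0,0,0,-1,0,0,0,0,-1]'

```text
time: 28.1
tool_pos: [0.4502, 0.1562, 0.0878]
tool_rot: [180.0, -0.1, -151.4]
wrist_force: [-5.6, 1.5, -1.6]
grip_width: 0.0097
```

Run:
```python
from h import *
clipf()
```

```text
t 28.1 pos [0.4502 0.1562 0.0878] rot [ 1.7998e+02 -7.0000e-02 -1.5138e+02] F [-5.59  1.5  -1.62] T [0.194 0.982 0.207] w 0.0097 j [  15.5   27.2  121.5   -0.    31.4 -103.1] tip 0.008
F_push 4.19 F_lat 4.0 dist 0.0548 lat -0.0019
```

Request:
send_rows --series '[-0.06,0,0,0,-1,-0.04,0,0,0,-1,0,0,0,0,-1]'

```text
time: 28.4
tool_pos: [0.453, 0.1577, 0.0879]
tool_rot: [180.0, 0.0, -151.4]
wrist_force: [-4.1, 3.8, -0.4]
grip_width: 0.0103
```

Run:
```python
from h import *
clipf()
```

```text
t 28.4 pos [0.453  0.1577 0.0879] rot [ 180.      0.   -151.38] F [-4.07  3.79 -0.44] T [0.575 0.585 0.232] w 0.0103 j [  15.6   27.3  121.2    0.    31.5 -103.1] tip 0.008
F_push 1.76 F_lat 5.28 dist 0.0517 lat -0.0018
```

Request:
send_rows --series '[-0.06,0,0,0,-1,-0.06,0,0,0,-1,0,0,0,0,-1]'

```text
time: 28.7
tool_pos: [0.4567, 0.1595, 0.0882]
tool_rot: [-180.0, 0.1, -151.4]
wrist_force: [0.2, 8.5, -0.1]
grip_width: 0.0102
```

Run:
```python
from h import *
clipf()
```

```text
t 28.7 pos [0.4567 0.1595 0.0882] rot [-1.7998e+02  1.2000e-01 -1.5138e+02] F [ 0.23  8.5  -0.06] T [ 1.414 -0.195  0.246] w 0.0102 j [  15.7   27.5  120.7    0.    31.7 -103. ] tip 0.008
F_push -4.28 F_lat 7.36 dist 0.0475 lat -0.0017
```

Request:
send_rows --series '[-0.04,0,0,0,-1,-0.04,0,0,0,-1,0,0,0,0,-1]'

```text
time: 29.0
tool_pos: [0.4588, 0.1606, 0.0883]
tool_rot: [-180.0, 0.2, -151.4]
wrist_force: [0.8, 7.0, -1.6]
grip_width: 0.0105
```

Run:
```python
from h import *
clipf()
```

```text
t 29.0 pos [0.4588 0.1606 0.0883] rot [-1.7997e+02  1.6000e-01 -1.5138e+02] F [ 0.82  6.98 -1.57] T [ 1.166 -0.089  0.223] w 0.0105 j [  15.7   27.6  120.5    0.    31.8 -102.9] tip 0.008
F_push -4.06 F_lat 5.74 dist 0.0452 lat -0.0016
```

Request:
send_rows --series '[-0.04,0,0,0,-1,-0.02,0,0,0,-1,0,0,0,0,-1]'

```text
time: 29.3
tool_pos: [0.4598, 0.1611, 0.0882]
tool_rot: [-180.0, 0.1, -151.4]
wrist_force: [2.1, 5.6, -0.9]
grip_width: 0.0099
```

Run:
```python
from h import *
clipf()
```

```text
t 29.3 pos [0.4598 0.1611 0.0882] rot [-1.7998e+02  1.3000e-01 -1.5138e+02] F [ 2.12  5.59 -0.89] T [ 0.908 -0.19   0.192] w 0.0099 j [  15.7   27.7  120.3    0.    31.9 -102.9] tip 0.008
F_push -4.54 F_lat 3.9 dist 0.044 lat -0.0016
```

Request:
send_rows --series '[-0.03,0,0,0,-1,-0.02,0,0,0,-1,0,0,0,0,-1]'

```text
time: 29.6
tool_pos: [0.4603, 0.1614, 0.0881]
tool_rot: [-180.0, 0.1, -151.4]
wrist_force: [1.7, 4.4, -0.6]
grip_width: 0.0101
```

Run:
```python
from h import *
clipf()
```

```text
t 29.6 pos [0.4603 0.1614 0.0881] rot [-1.7999e+02  6.0000e-02 -1.5138e+02] F [ 1.73  4.43 -0.63] T [ 0.767 -0.297  0.116] w 0.0101 j [  15.8   27.7  120.2   -0.    32.  -102.9] tip 0.008
F_push -3.64 F_lat 3.07 dist 0.0434 lat -0.0016
```

Request:
send_rows --series '[-0.04,0,0,0,-1,-0.02,0,0,0,-1,0,0,0,0,-1]'

```text
time: 29.9
tool_pos: [0.4607, 0.1619, 0.0878]
tool_rot: [180.0, -0.0, -151.4]
wrist_force: [-0.0, 3.2, -0.4]
grip_width: 0.01
```

Run:
```python
from h import *
clipf()
```

```text
t 29.9 pos [0.4607 0.1619 0.0878] rot [ 1.7999e+02 -4.0000e-02 -1.5138e+02] F [-0.04  3.21 -0.43] T [0.44  0.179 0.114] w 0.01 j [  15.8   27.8  120.    -0.    32.2 -102.8] tip 0.008
F_push -1.5 F_lat 2.83 dist 0.0428 lat -0.0018
```

Request:
send_rows --series '[-0.03,0,0,0,-1,-0.02,0,0,0,-1,0,0,0,0,-1]'

```text
time: 30.2
tool_pos: [0.4612, 0.1623, 0.0877]
tool_rot: [180.0, -0.1, -151.4]
wrist_force: [-5.5, 1.2, -1.4]
grip_width: 0.0104
```

Run:
```python
from h import *
clipf();c=optics.capture("wrist"); im=c["color"][:,:,::-1]
cv2.imwrite("pics/w21z.png",cv2.resize(im[220:370,190:370],None,fx=4,fy=4,interpolation=cv2.INTER_CUBIC))
```

```text
t 30.2 pos [0.4612 0.1623 0.0877] rot [ 1.7998e+02 -1.1000e-01 -1.5137e+02] F [-5.51  1.19 -1.42] T [0.164 0.865 0.099] w 0.0104 j [  15.8   27.9  119.9   -0.    32.3 -102.8] tip 0.008
F_push 4.27 F_lat 3.69 dist 0.0423 lat -0.002
```

View pics/w21z.png

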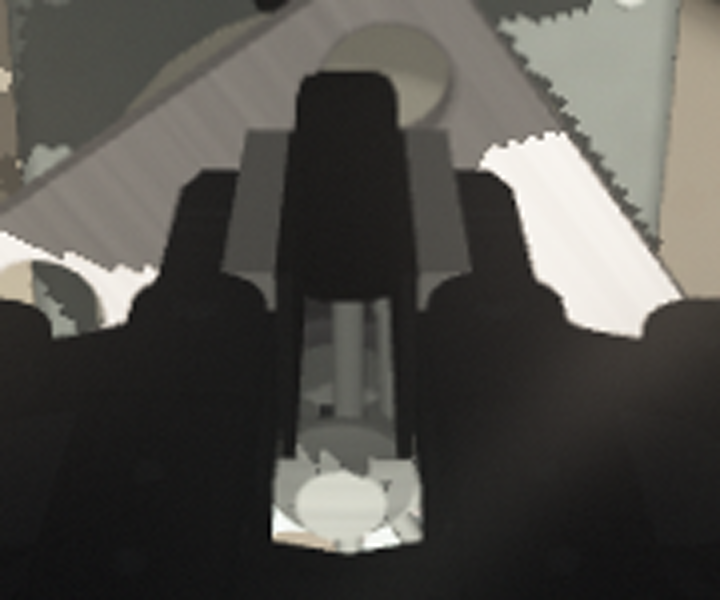

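Request:
send_rows --series '[0.015,0.02,0,0,-1,0,0,0,0,-1]'

```text
time: 30.45
tool_pos: [0.461, 0.1626, 0.0878]
tool_rot: [180.0, -0.1, -151.4]
wrist_force: [-5.0, 0.6, -0.9]
grip_width: 0.01
```

Run:
```python
from h import *
clipf()
```

```text
t 30.45 pos [0.461  0.1626 0.0878] rot [ 1.7999e+02 -6.0000e-02 -1.5138e+02] F [-4.98  0.58 -0.91] T [-0.183  0.791  0.074] w 0.01 j [  15.9   27.9  120.    -0.    32.2 -102.7] tip 0.008
F_push 4.09 F_lat 2.9 dist 0.0423 lat -0.0023
```

Request:
send_rows --series '[0.02,0.01,0,0,-1,0,0,0,0,-1]'

```text
time: 30.65
tool_pos: [0.4609, 0.1627, 0.0879]
tool_rot: [-180.0, -0.0, -151.4]
wrist_force: [-3.5, -1.9, -1.2]
grip_width: 0.0103
```

Run:
```python
from h import *
clipf()
```

```text
t 30.65 pos [0.4609 0.1627 0.0879] rot [-1.8000e+02 -1.0000e-02 -1.5138e+02] F [-3.46 -1.87 -1.24] T [-0.338  0.591  0.012] w 0.0103 j [  15.9   27.8  120.    -0.    32.2 -102.7] tip 0.008
F_push 3.93 F_lat 0.02 dist 0.0423 lat -0.0025
```

Request:
send_rows --series '[0.02,0,0,0,-1,0,0,0,0,-1]'

```text
time: 30.85
tool_pos: [0.4608, 0.1626, 0.088]
tool_rot: [-180.0, 0.0, -151.4]
wrist_force: [-2.2, -0.8, -2.0]
grip_width: 0.0101
```

Run:
```python
from h import *
clipf()
```

```text
t 30.85 pos [0.4608 0.1626 0.088 ] rot [-1.7999e+02  3.0000e-02 -1.5138e+02] F [-2.22 -0.83 -2.  ] T [-0.166  0.345 -0.022] w 0.0101 j [  15.9   27.8  120.1    0.    32.1 -102.7] tip 0.008
F_push 2.34 F_lat 0.33 dist 0.0424 lat -0.0025
```

Request:
send_rows --series '[0,0,0,0,-0.7,0,0,0,0,-0.5,0,0,0,0,-0.3,0,0,0,0,0]'

```text
time: 31.25
tool_pos: [0.4608, 0.1626, 0.088]
tool_rot: [-180.0, 0.0, -151.4]
wrist_force: [-0.4, 0.5, -0.9]
grip_width: 0.0419
```

Run:
```python
from h import *
clipf();c=see("wrist","w22",(180,200,200,150),4)
```

```text
t 31.25 pos [0.4608 0.1626 0.088 ] rot [-1.7999e+02  3.0000e-02 -1.5138e+02] F [-0.4   0.53 -0.87] T [0.014 0.021 0.007] w 0.0419 j [  15.9   27.8  120.     0.    32.1 -102.7] tip 0.008
F_push 0.1 F_lat 0.65 dist 0.0424 lat -0.0024
```

View pics/w22.png

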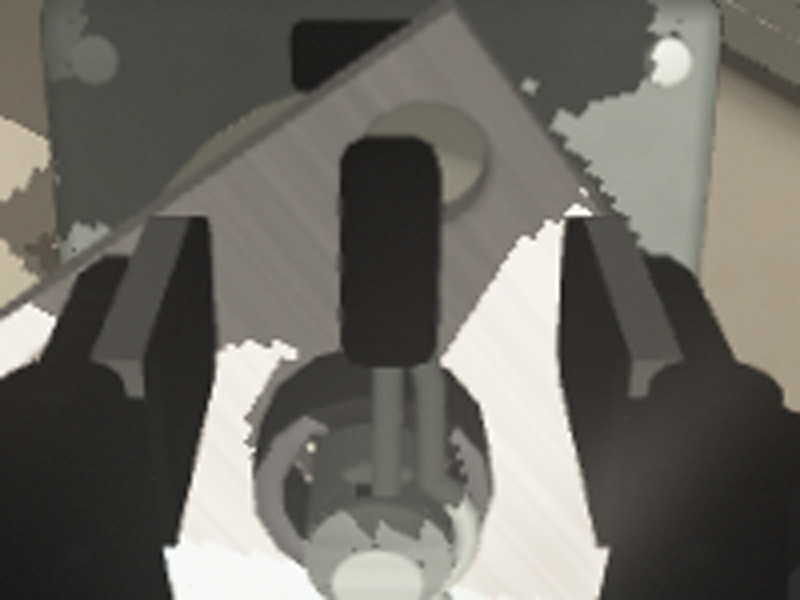

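Request:
send_rows --series '[0,0,-0.3,0,0.2,0,0,-0.8,0,0.2,0,0,-0.8,0,0.2,0,0,-0.8,0,0.2,0,0,-0.5,0,0.2,0,0,0,0,0.2]'

```text
time: 31.9
tool_pos: [0.4616, 0.1629, 0.1699]
tool_rot: [-180.0, 0.2, -151.4]
wrist_force: [0.2, -0.2, -0.9]
grip_width: 0.0514
```

Run:
```python
from h import *
import pickle
show();c=see("wrist","w23",(180,200,200,150),4);pickle.dump(c,open("c23.pkl","wb"));see("scene","s23",(200,180,90,68),8)
for cam in ("wrist","scene","top"):
    if cam=="top": see("top","t23",(215,180,80,60),8)
    marks(cam,["clip","clip_seat","clip_tip","carrier","petri_dish"])
```

```text
t 31.9 pos [0.4616 0.1629 0.1699] rot [-179.96    0.18 -151.38] F [ 0.21 -0.17 -0.86] T [-0.     0.006 -0.024] w 0.0514 j [  15.9   20.   116.4   -0.    43.4 -102.7] tip 0.008
wrist clip [(0.65, [0.4609, 0.164, 0.0717])]
wrist clip_seat [(0.73, [0.4953, 0.1819, 0.0758])]
wrist clip_tip [(0.91, [0.5333, 0.2043, 0.0801])]
wrist carrier [(0.93, [0.4955, 0.1815, 0.0414])]
wrist petri_dish []
scene clip [(0.68, [0.5309, 0.2017, 0.0789]), (0.6, [0.4579, 0.165, 0.0727])]
scene clip_seat [(0.65, [0.4984, 0.1794, 0.0779])]
scene clip_tip [(0.42, [0.5312, 0.2009, 0.0822])]
scene carrier [(0.61, [0.4947, 0.1812, 0.0407])]
scene petri_dish [(0.42, [0.6673, 0.287, -0.0026])]
top clip []
top clip_seat []
top clip_tip []
top carrier []
top petri_dish [(0.87, [0.666, 0.2829, 0.0025])]
```

View pics/w23.png

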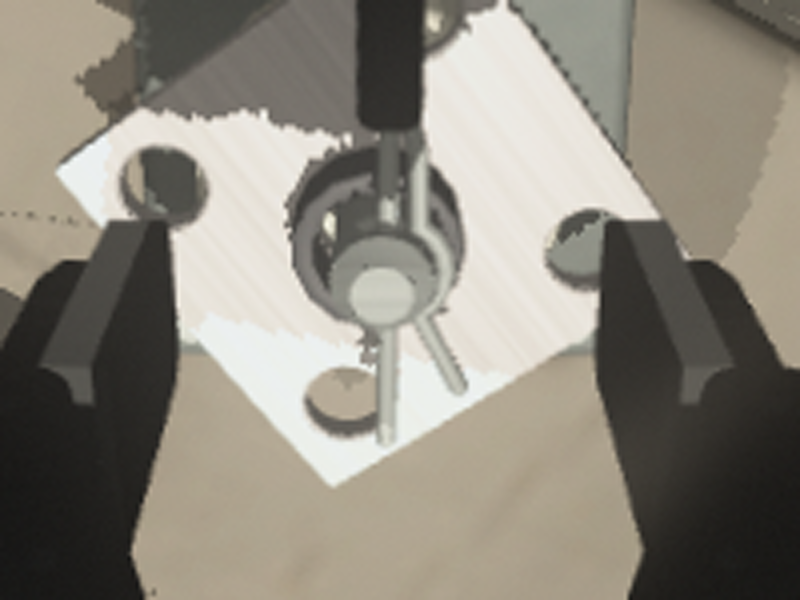

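View pics/s23.png

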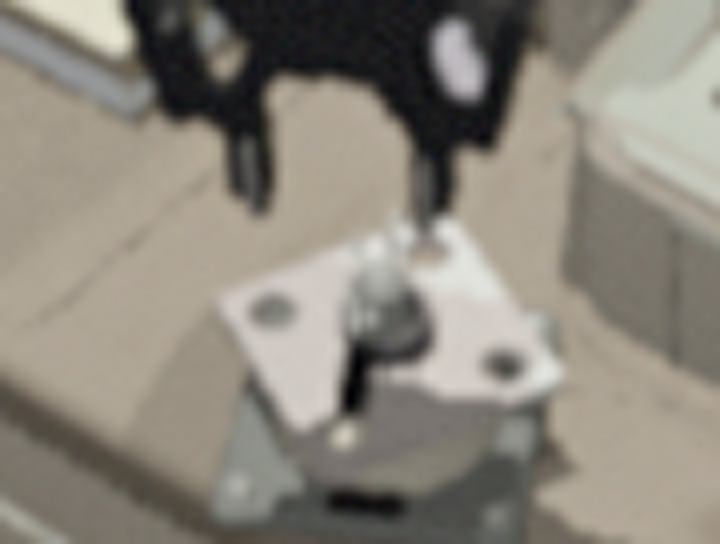

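Run:
```python
from h import *
import pickle
c=pickle.load(open("c23.pkl","rb")); u=np.array([.878,.479])
a=onz(c,277,310.5,.0771); b=onz(c,275.5,273.75,.088); e=onz(c,180+395/4,200+362/4,.0771)
print(a,b,"tip past axis",(a-b)[:2]@u)
g=onz(c,180+390/4,200+131/4,.086); print("grip front",g,"axis from front",(b-g)[:2]@u, "expected 30")
```

```text
[0.53349121 0.20049085 0.0771    ] [0.49842336 0.18000136 0.088     ] tip past axis 0.040604038560490524
grip front [0.46966073 0.16594442 0.086     ] axis from front 0.03198686606034131 expected 30
```

Run:
```python
from h import *
show(); print(robot.hand_in())
```

```text
t 32.8 pos [0.4606 0.1626 0.168 ] rot [ 180.      0.   -151.38] F [ 0.4  -0.71 -0.42] T [ 0.025 -0.063 -0.014] w 0.0513 j [  15.9   20.2  116.5    0.    43.3 -102.7] tip 0.008
the job is handed in; nothing more can be done
None
```

The carrier is on the spindle, hub up and flat on the stand, and the R-clip is through the cross-hole and snapped round the spindle. I handed the job in at 32.8 s with the gripper open and clear of everything.

**Carrier:** I gripped it by the hub and lowered it until it touched the drum. The contact force peaked at about 15 N before I let go.

**Clip:** I estimated the hole at about 76.5 mm from the wrist pictures. The straight leg went in without resistance, and small nudges up, down and sideways showed it free on all sides. The push reached about 4.3 N, dropped to about -4.5 N as the bent leg snapped round, then rose to +4.3 N just past home. I backed off to 2.3 N and released.

**Last checks:**
- The final wrist picture shows the leg coming out the far side and the bent leg round the spindle.
- The leg's tip measured 40.6 mm past the spindle axis (40 expected). The grip's front measured 32 mm before it (30 expected). The 2 mm gap is about the camera's calibration error.
- The wrist and scene cameras put the clip's seat point within 4 mm of the spindle axis, and the carrier's underside at 41 mm (42 expected). The top camera found neither the clip nor the carrier.
- The petri dish is where it was, within measuring error. I did not measure the slide box and mug again at the end, but no move went near them.

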